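# Goods-in test of clamp springs

## Task

First lift the empty top tray off the pile of two and stand it on the cork patch beside the pile, lined up with the lower tray. Then test every spring on the cardboard sheet, one at a time: stand it on the tester plate, press its top cap straight down level with the top of the gauge post and read the load pointer while you hold it there. A spring that drives the pointer past the bold mark is good and goes upright into the tray left at the pile's place; one that stays short of it is weak and goes upright into the tray on the cork; clear the plate before the next one, and leave the other things on the desk alone.

Things in the scene. Friction and masses are not known exactly. Their poses are not given: they have to be found in the camera images.
- tester: Spring tester, fixed; grey base 12 mm thick spans x -65..175, y -60..60 mm. Origin on the desk below the centre of the round test plate; z up, x towards the dial box (85 x 90 mm, 50 mm high, centred at x 118). The plate is a dish 60 mm across, 52 inside, rim 3 mm; its face, 40 mm above the desk, sinks up to 20 mm on a spring of 800 N/m.
- mark (a point): Centre of the flat top of the gauge post, an upright steel rod 12 mm thick beside the plate (at the tester's y 55): 80 mm above the desk, the test height. An unpressed spring standing on the plate reaches about 20 mm higher.
- pointer (a joint): Load pointer, a thin dark hand on the white dial that faces up on the dial box: rad, 0 unloaded (along the tester's x), growing anticlockwise seen from above, 0.06 rad per mm the plate sinks (0.075 rad per N). The bold black stroke is the load mark, at 0.53 rad; thin strokes are plain divisions. A spring standing unpressed reads about 0.1.
- board: Plywood sorting board, fixed, 235 x 250 mm, 6 mm thick; origin at the centre of its underside, z up. Screwed to it, centred at x +60: the lower tray; a cork patch 85 x 225 mm is glued on at x -60. Both run along the board's y.
- low_tray (a point): Centre of the inner floor of the lower, screwed-down tray (19 mm above the desk), axes as the board's; aluminium, outside 62 mm (x) by 200 mm (y), walls 4 mm thick, inside 54 x 192 mm, wall tops 17 mm above this floor.
- cork (a point): Centre of the cork patch, on the board's upper face (6 mm above the desk).
- tray: Top tray of the pile, loose, about 0.2 kg, like the lower one: outside 62 (x) by 200 (y) mm, walls 4 mm, below it a foot 48 x 184 mm, 8 mm high. Origin: centre of the foot's underside; inner floor 13 mm, wall tops 30 mm above it. On the pile it rests on the lower tray's wall tops, its foot hanging inside with 3 mm to spare. Can be gripped across its 62 mm width.
- spring_a: Spring unit, 40 mm across, 60 high, 0.12 kg: steel foot 12 mm high, bare coil, steel top cap (the top 22 mm) that can be pushed down 17 mm. All look alike; good ones are about 1200 N/m, weak ones 280. Origin: centre of the underside, z up its axis. Grip it by the cap. Starts on a cardboard sheet 4 mm thick. May be absent (None).
- spring_a_top (a point): Centre of the flat top face of that spring's cap.
- spring_b: Spring unit, 40 mm across, 60 high, 0.12 kg: steel foot 12 mm high, bare coil, steel top cap (the top 22 mm) that can be pushed down 17 mm. All look alike; good ones are about 1200 N/m, weak ones 280. Origin: centre of the underside, z up its axis. Grip it by the cap. Starts on a cardboard sheet 4 mm thick. May be absent (None).
- spring_b_top (a point): Centre of the flat top face of that spring's cap.
- spring_c: Spring unit, 40 mm across, 60 high, 0.12 kg: steel foot 12 mm high, bare coil, steel top cap (the top 22 mm) that can be pushed down 17 mm. All look alike; good ones are about 1200 N/m, weak ones 280. Origin: centre of the underside, z up its axis. Grip it by the cap. Starts on a cardboard sheet 4 mm thick. May be absent (None).
- spring_c_top (a point): Centre of the flat top face of that spring's cap.
- spring_d: Spring unit, 40 mm across, 60 high, 0.12 kg: steel foot 12 mm high, bare coil, steel top cap (the top 22 mm) that can be pushed down 17 mm. All look alike; good ones are about 1200 N/m, weak ones 280. Origin: centre of the underside, z up its axis. Grip it by the cap. Starts on a cardboard sheet 4 mm thick. May be absent (None).
- spring_d_top (a point): Centre of the flat top face of that spring's cap.
- spring_e: Spring unit, 40 mm across, 60 high, 0.12 kg: steel foot 12 mm high, bare coil, steel top cap (the top 22 mm) that can be pushed down 17 mm. All look alike; good ones are about 1200 N/m, weak ones 280. Origin: centre of the underside, z up its axis. Grip it by the cap. Starts on a cardboard sheet 4 mm thick. May be absent (None).
- spring_e_top (a point): Centre of the flat top face of that spring's cap.
- spring_f: Spring unit, 40 mm across, 60 high, 0.12 kg: steel foot 12 mm high, bare coil, steel top cap (the top 22 mm) that can be pushed down 17 mm. All look alike; good ones are about 1200 N/m, weak ones 280. Origin: centre of the underside, z up its axis. Grip it by the cap. Starts on a cardboard sheet 4 mm thick. May be absent (None).
- spring_f_top (a point): Centre of the flat top face of that spring's cap.
- carton: White product carton 60 x 120 x 40 mm, loose, to be left alone. Origin: centre of the underside.
- tape: Roll of parcel tape lying flat, 90 mm across, 48 mm high, loose, to be left alone. Origin: centre of the underside.
- trailcam: Olive trail camera 55 x 85 mm, 90 mm high, upright, loose, to be left alone. Origin: centre of the underside.
- mug: White mug 80 mm across, 90 mm high, loose, to be left alone. Origin: centre of the underside.
- driver: Screwdriver 180 mm long, lying, loose, to be left alone. Origin under the middle.

How it is judged:
On the way, in this order (a step that is already met when the one before it is completed fails the run):
1. the top tray has been lifted off the pile and stands flat on the cork patch (horizontal distance between tray and cork below 0.03 m and z of tray in the frame of cork below 0.006 m and angle between tray's own z axis and vertical below 0.05 rad and angle between the y axis of tray and the y axis of board, either way round below 0.25 rad and linear speed of tray below 0.02 m/s), for 0.3 s.
2. a spring standing on the tester plate is pressed down level with the gauge post (within 4 mm, or lower) (((z of spring_a_top in the frame of mark below 0.004 m and horizontal distance between spring_a_top and tester below 0.015 m and angle between spring_a's own z axis and vertical below 0.2 rad and value of joint pointer above 0.2 rad) or (z of spring_b_top in the frame of mark below 0.004 m and horizontal distance between spring_b_top and tester below 0.015 m and angle between spring_b's own z axis and vertical below 0.2 rad and value of joint pointer above 0.2 rad) or (z of spring_c_top in the frame of mark below 0.004 m and horizontal distance between spring_c_top and tester below 0.015 m and angle between spring_c's own z axis and vertical below 0.2 rad and value of joint pointer above 0.2 rad) or (z of spring_d_top in the frame of mark below 0.004 m and horizontal distance between spring_d_top and tester below 0.015 m and angle between spring_d's own z axis and vertical below 0.2 rad and value of joint pointer above 0.2 rad) or (z of spring_e_top in the frame of mark below 0.004 m and horizontal distance between spring_e_top and tester below 0.015 m and angle between spring_e's own z axis and vertical below 0.2 rad and value of joint pointer above 0.2 rad) or (z of spring_f_top in the frame of mark below 0.004 m and horizontal distance between spring_f_top and tester below 0.015 m and angle between spring_f's own z axis and vertical below 0.2 rad and value of joint pointer above 0.2 rad))), for 0.2 s.
3. the plate is cleared again (horizontal distance between each of spring_a, spring_b, spring_c, spring_d, spring_e, spring_f and tester above 0.06 m), for 0.1 s.
4. a second spring standing on the tester plate is pressed down level with the gauge post (within 4 mm, or lower) (((z of spring_a_top in the frame of mark below 0.004 m and horizontal distance between spring_a_top and tester below 0.015 m and angle between spring_a's own z axis and vertical below 0.2 rad and value of joint pointer above 0.2 rad) or (z of spring_b_top in the frame of mark below 0.004 m and horizontal distance between spring_b_top and tester below 0.015 m and angle between spring_b's own z axis and vertical below 0.2 rad and value of joint pointer above 0.2 rad) or (z of spring_c_top in the frame of mark below 0.004 m and horizontal distance between spring_c_top and tester below 0.015 m and angle between spring_c's own z axis and vertical below 0.2 rad and value of joint pointer above 0.2 rad) or (z of spring_d_top in the frame of mark below 0.004 m and horizontal distance between spring_d_top and tester below 0.015 m and angle between spring_d's own z axis and vertical below 0.2 rad and value of joint pointer above 0.2 rad) or (z of spring_e_top in the frame of mark below 0.004 m and horizontal distance between spring_e_top and tester below 0.015 m and angle between spring_e's own z axis and vertical below 0.2 rad and value of joint pointer above 0.2 rad) or (z of spring_f_top in the frame of mark below 0.004 m and horizontal distance between spring_f_top and tester below 0.015 m and angle between spring_f's own z axis and vertical below 0.2 rad and value of joint pointer above 0.2 rad))), for 0.2 s.
5. the plate is cleared again (all of step 3), for 0.1 s.
6. a third spring standing on the tester plate is pressed down level with the gauge post (within 4 mm, or lower) (((z of spring_a_top in the frame of mark below 0.004 m and horizontal distance between spring_a_top and tester below 0.015 m and angle between spring_a's own z axis and vertical below 0.2 rad and value of joint pointer above 0.2 rad) or (z of spring_b_top in the frame of mark below 0.004 m and horizontal distance between spring_b_top and tester below 0.015 m and angle between spring_b's own z axis and vertical below 0.2 rad and value of joint pointer above 0.2 rad) or (z of spring_c_top in the frame of mark below 0.004 m and horizontal distance between spring_c_top and tester below 0.015 m and angle between spring_c's own z axis and vertical below 0.2 rad and value of joint pointer above 0.2 rad) or (z of spring_d_top in the frame of mark below 0.004 m and horizontal distance between spring_d_top and tester below 0.015 m and angle between spring_d's own z axis and vertical below 0.2 rad and value of joint pointer above 0.2 rad) or (z of spring_e_top in the frame of mark below 0.004 m and horizontal distance between spring_e_top and tester below 0.015 m and angle between spring_e's own z axis and vertical below 0.2 rad and value of joint pointer above 0.2 rad) or (z of spring_f_top in the frame of mark below 0.004 m and horizontal distance between spring_f_top and tester below 0.015 m and angle between spring_f's own z axis and vertical below 0.2 rad and value of joint pointer above 0.2 rad))), for 0.2 s.
7. the plate is cleared again (all of step 5), for 0.1 s.
At the end, for the whole second after the job is handed in: The tray stands flat on the cork patch (centre within 30 mm, within 0.25 rad of the lower tray's direction); every good spring stands upright on the floor of the lower tray and every weak one upright on the floor of the tray on the cork; all at rest, the tester plate empty (all of step 1 and x of spring_a in the frame of low_tray between -0.02 and 0.02 m and y of spring_a in the frame of low_tray between -0.085 and 0.085 m and z of spring_a in the frame of low_tray between -0.006 and 0.006 m and angle between each of spring_a, spring_d, spring_f, spring_b, spring_c, spring_e's own z axis and vertical below 0.15 rad and linear speed of each of spring_a, spring_d, spring_f, spring_b, spring_c, spring_e below 0.02 m/s and x of spring_d in the frame of low_tray between -0.02 and 0.02 m and y of spring_d in the frame of low_tray between -0.085 and 0.085 m and z of spring_d in the frame of low_tray between -0.006 and 0.006 m and x of spring_f in the frame of low_tray between -0.02 and 0.02 m and y of spring_f in the frame of low_tray between -0.085 and 0.085 m and z of spring_f in the frame of low_tray between -0.006 and 0.006 m and x of spring_b in the frame of tray between -0.02 and 0.02 m and y of spring_b in the frame of tray between -0.085 and 0.085 m and z of spring_b in the frame of tray between 0.007 and 0.019 m and x of spring_c in the frame of tray between -0.02 and 0.02 m and y of spring_c in the frame of tray between -0.085 and 0.085 m and z of spring_c in the frame of tray between 0.007 and 0.019 m and x of spring_e in the frame of tray between -0.02 and 0.02 m and y of spring_e in the frame of tray between -0.085 and 0.085 m and z of spring_e in the frame of tray between 0.007 and 0.019 m and value of joint pointer below 0.06 rad); the robot touches nothing.
It fails at once if a bystander (carton, tape roll, trail camera, mug, screwdriver) is pushed more than 3 cm (distance of any of carton, tape, trailcam, mug, driver from where it was at the start of the episode above 0.03 m).
Of spring_a, spring_b, spring_c, spring_d, spring_e, spring_f only 3 to 4 are there at a start; the rules pass over those that are not, and their reading is None.
At some moment in a run one of spring_a, spring_b, spring_c, spring_d, spring_e, spring_f may be knocked a few centimetres aside while the robot is not near it.
It also fails if it takes over 210 s, if anything falls off the work surface, if the arm or the gripper's body presses on something with over 40 N, if the wrist force passes 120 N, or if a joint passes its speed limit or range.

## Robot

A 7-joint arm with a two-finger parallel gripper is mounted at the origin on the work surface. World frame = base frame: x ahead of the robot, y to its left, z up, the work surface at z = 0. Lengths are in m, angles in rad, forces in N, time in s.
With the tool pointing down it reaches from about 0.35 to 0.9 m from the base axis. Payload 7.2 kg.
Tool frame: the origin (TCP) lies midway between the tips of the shut fingers; the grasp point (between the pads) lies manip.pinch_z behind it (manip.pinch_z is the distance from the TCP to the grasp point, in m); z points along the fingers, y is the line along which they close (so a half turn about z gives the same grasp; the last joint's range is limited). The gripper opens to 85 mm and grips with 20 to 120 N. Pads are 22 mm wide; open, the fingers measure 114 mm over their backs; the gripper's body (76 mm by 85 mm) begins 54 mm behind the grasp point. The pads swing forward as they close: fully open they stand 13 mm farther back than shut.
Start: joints at [1.233, 0.411, -0.013, 1.596, 0.006, 1.134, -0.082], TCP at [0.167, -0.602, 0.231] pointing down, gripper open.
Joint ranges: [-2.95, 2.95], [-0.29, 1.99], [-1.47, 1.44], [0.14, 2.54], [-1.03, 4.17], [0.13, 1.85], [-2.86, 2.86]. Speed limits (rad/s): [2.39, 2.39, 3.01, 3.01, 3.14, 3.14, 3.14].

## Interface

Orientations are given as a unit quaternion [w, x, y, z].
In Python, from station import manip gives the robot as it stands. The module is installed in compiled form; this text tells all that it offers.
- The arm moves only by the tool play_rows, never from a script. Its argument "targets" is a list of rows, each an object of numbers: "gripper": the finger opening in mm, from 0 to 85.4; "dx", "dy", "dz": the shift along the tool's x, y, z in units of 40 mm (1.0 is 40 mm); "turn": the turn about the tool's z in units of 6 degrees (1.0 is 6 degrees). A call has 1 to 5 rows; each row is the pose to reach, as a shift and turn from the pose commanded when the call began, along the tool's axes at that moment; what a row does not reach only later rows make up. A row lasts 1/10 s, in which the tool goes at most 50 mm and 8.59 degrees, less where a joint would pass 70% of its speed; a pose out of reach is approached as far as the arm can. A call with a gripper value outside its range is refused whole. The fingers move at their own pace and stop on an object; "squeeze" is the grip in N (left out, the last holds). Time passes only in rows, so rows that repeat a pose let the fingers close. It gives the time, the measured TCP pose, the force, the opening and the grip force at its end, in the units of the state.
- manip.get_obs(): the state, without advancing time (a new reading comes with each control period).
- manip.get_image(name): name is "side" or "top" or "wrist"; returns (picture, depth): 400x640x3 uint8, red, green, blue; 400x640 float32, m along the optical axis (not along the pixel's ray), 0 where there is no reading.
- manip.get_calibration(name): a dict with "fx", "fy", "cx", "cy" (pixels), "extrinsics" (4x4, takes a point from camera to world coordinates); the wrist camera has in their place "tool_from_camera" (4x4, takes a point from camera to tool coordinates, whose origin is the TCP and whose axes are the flange's). Camera axes: x right, y down, z forward; pixel columns grow to the right and rows downward; lengths in m; the calibration is good to about 2 mm. A picture is of the moment at which its call begins: read the wrist's pose just before it. get_calibration takes no time and is no camera call.
- manip.job_done(): hands the job in; it is judged then, once.
Trained networks look in the newest picture that a camera, given by its name, has taken for a name from the list of things; names that differ only in an ending like _2 or _b are one class to them, and where a whole thing is asked for, a point or a joint stands for the part that bears it (a point fixed in the world has none). Each returns a list of dicts, best first, with "conf" (0 to 1); they miss things now and then, are a little off and sometimes report something else, mostly with a low value. They report only what shows in the picture. A call takes as long as a camera call.
- manip.spot_in(camera, name): "centre" ([x, y, z] in m, in world coordinates, good to about 4 mm: the middle of the surface that is visible of it).
- manip.mark_of(camera, name): "centre" ([x, y, z] in m, in world coordinates, good to about 4 mm: a listed point, or the origin of a listed thing).
The state is a dict: "time": time; "joint_pos": joint angles; "qvel": joint speeds; "joint_efforts": joint torques, N m; "tcp_pos": TCP position; "tcp_rot": TCP orientation; "ft_force": force on the tool from outside, world axes, zero at the start; "wrist_torque": the same for the moment, N m; "grip_width": finger opening in m; "grasp_force": force on a finger pad.
Only numpy, scipy, OpenCV 4.12 (cv2) and the standard library are available. Lean on these libraries where they do the work, as an engineer would, in place of code of your own. Each camera call takes 0.05 s, during which the arm holds its last target. There are 200 camera calls.

## Working session

There is one attempt and no reset: what is moved stays moved. The work goes in short steps, Python scripts to look and compute and a tool call to move; the robot and the scene stay as the last step left them, time stands still between calls to the robot, and variables do not carry over. Pictures are saved under pics/ and viewed, at most 14 in all, crops included, and the job is handed in when it is done.

Besides the shell and the picture viewer there is one more tool, called after "Emit:" as a command line: name --argument value ..., lists and objects as JSON in quotes. play_rows: Moves the arm, as the interface text tells. Its arguments: {"type":"object","properties":{"targets":{"type":"array"},"squeeze":{"type":"number"}},"required":["targets"]}

```bash
mkdir -p pics; cat > h.py <<'E'
import numpy as np, cv2
from station import manip
from scipy.spatial.transform import Rotation as R
def T():
    o=manip.get_obs(); q=o['tcp_rot']; M=np.eye(4); M[:3,:3]=R.from_quat([q[1],q[2],q[3],q[0]]).as_matrix(); M[:3,3]=o['tcp_pos']; return M
def snap(cam,name=None):
    t=T(); im,d=manip.get_image(cam); c=manip.get_calibration(cam)
    E=c['extrinsics'] if 'extrinsics' in c else t@np.array(c['tool_from_camera'])
    if name: cv2.imwrite('pics/'+name+'.png',im[:,:,::-1])
    return im,d,c,np.array(E)
def w(px,d,c,E,z=None):
    u,v=px; r=np.array([(u-c['cx'])/c['fx'],(v-c['cy'])/c['fy'],1])
    if z is not None:
        dw=E[:3,:3]@r; return E[:3,3]+dw*(z-E[2,3])/dw[2]
    zz=np.median(d[v-1:v+2,u-1:u+2]); return E[:3,:3]@(r*zz)+E[:3,3]
def pr(p,c,E):
    q=np.linalg.inv(E)@np.r_[p,1]; return q[0]/q[2]*c['fx']+c['cx'],q[1]/q[2]*c['fy']+c['cy']
def go(p,yaw=None):
    """units to move TCP to p (world); yaw = wanted world direction of tool y (mod pi)"""
    M=T(); d=M[:3,:3].T@(np.array(p)-M[:3,3])/0.04
    s='dx %.3f dy %.3f dz %.3f'%tuple(d)
    if yaw is not None:
        y=M[:3,:3].T@np.array([np.cos(yaw),np.sin(yaw),0]); a=np.degrees(np.arctan2(-y[0],y[1])); a=(a+90)%180-90; s+=' turn %.2f'%(a/6)
    print(s)
def show(names,cams,f='mark_of'):
    for cam in cams:
        for n in names:
            for r in getattr(manip,f)(cam,n):
                if r['conf']>.2: print(cam,n,np.round(r['centre'],3),round(r['conf'],2))
E
python3 - <<'E'
from h import *
print(manip.pinch_z, T().round(3))
for c in ('top','side'): 
    a=snap(c,c+'0'); print(c,np.round(a[3],2))
show(['tester','mark','board','low_tray','cork','tray','spring_a_top','carton','tape','trailcam','mug','driver'],['top'])
show(['tester','tray','mark','board'],['side'])
E
```

```text
0.0187 [[ 0.964  0.267 -0.001  0.166]
 [ 0.267 -0.964  0.002 -0.602]
 [-0.    -0.002 -1.     0.23 ]
 [ 0.     0.     0.     1.   ]]
top [[-0.01 -0.99  0.11  0.46]
 [-1.    0.01  0.01 -0.01]
 [-0.01 -0.11 -0.99  1.34]
 [ 0.    0.    0.    1.  ]]
side [[-0.87 -0.38  0.31  0.3 ]
 [-0.5   0.66 -0.56  0.59]
 [ 0.01 -0.65 -0.76  0.88]
 [ 0.    0.    0.    1.  ]]
top tester [ 0.523 -0.009  0.001] 0.62
top mark [0.514 0.047 0.083] 0.59
top board [ 0.491 -0.289 -0.002] 0.97
top board [0.713 0.343 0.003] 0.21
top low_tray [ 0.555 -0.286  0.016] 0.7
top low_tray [0.579 0.369 0.006] 0.66
top cork [ 0.432 -0.289  0.003] 0.85
top tray [ 0.554 -0.287  0.03 ] 0.7
top spring_a_top [0.579 0.372 0.064] 0.64
top carton [0.714 0.343 0.002] 0.91
top tape [ 0.731  0.21  -0.004] 0.9
top trailcam [ 0.725 -0.337 -0.002] 0.86
top mug [ 0.799  0.08  -0.001] 0.88
top driver [ 0.777 -0.17  -0.003] 0.87
side tester [ 0.522 -0.01   0.002] 0.83
side tray [ 0.552 -0.288  0.028] 0.55
side tray [ 0.713  0.34  -0.002] 0.34
side mark [0.512 0.046 0.08 ] 0.88
side board [ 0.494 -0.292 -0.002] 0.69
```

View pics/top0.png

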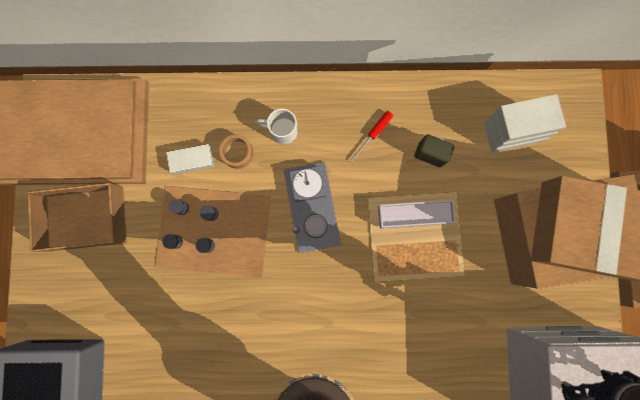

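View pics/side0.png

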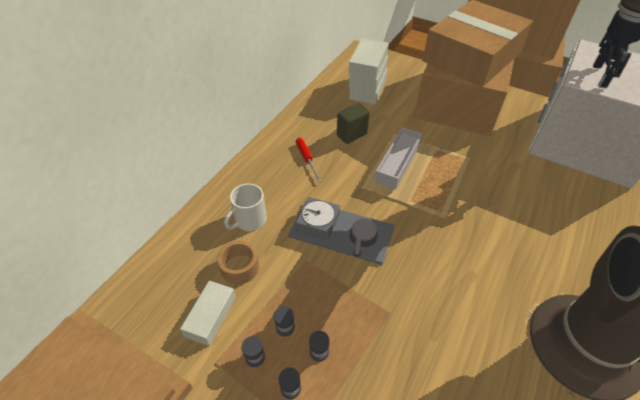

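The top view shows four springs on the cardboard at (178,207), (208,213), (172,241) and (204,245). The tester plate is at (315,222) with its post at (296,230). The pile is at (415,214) and the cork at (418,258). The side view agrees.

```bash
python3 - <<'E'
from h import *
im,d,c,E=snap('top')
v,u=np.mgrid[0:400,0:640]
P=np.stack([(u-c['cx'])/c['fx']*d,(v-c['cy'])/c['fy']*d,d],-1)@E[:3,:3].T+E[:3,3]
def reg(x0,x1,y0,y1,z0,z1):
    m=(P[...,0]>x0)&(P[...,0]<x1)&(P[...,1]>y0)&(P[...,1]<y1)&(P[...,2]>z0)&(P[...,2]<z1)&(d>0); return P[m]
def rect(q): 
    r=cv2.minAreaRect((q[:,:2]*1000).astype(np.float32)); print(np.round(r[0],1),np.round(r[1],1),round(r[2],1))
q=reg(.48,.63,-.43,-.15,.035,.075);print(len(q),np.percentile(q[:,2],[5,50,95]));rect(q)
q=reg(.57,.72,-.08,.1,.044,.07);rect(q)
q=reg(.4,.8,-.1,.1,.009,.07);rect(q)
q=reg(.4,.7,.2,.48,.045,.08)
k=reg(.4,.7,.2,.48,.05,.08)
_,lab,cen=cv2.kmeans((k[:,:2]).astype(np.float32),4,None,(3,50,1e-5),5,2)[0:3]
for i in range(4):
    s=k[lab[:,0]==i]; print('spring',s[:,:2].mean(0).round(3),((s.max(0)+s.min(0))/2).round(3),s[:,2].max().round(3))
go([.554,-.287,.2],yaw=0.05)
E
```

```text
1681 [0.03617299 0.04067496 0.05907739]
[ 552.9 -286.6] [ 62.3 201.7] 3.2
[640.5  10.8] [85.4 89.6] 10.2
[632.6  17. ] [352.  134.8] 10.2
spring [0.579 0.365] [0.579 0.367 0.06 ] 0.071
spring [0.473 0.291] [0.473 0.292 0.061] 0.071
spring [0.565 0.28 ] [0.621 0.252 0.062] 0.073
spring [0.484 0.38 ] [0.484 0.381 0.061] 0.072
dx 11.437 dy -5.018 dz 0.783 turn -12.90
```

Emit:
play_rows --targets '[{"dx":1,"dy":-1,"turn":-1.3,"gripper":85},{"dx":2,"dy":-2,"turn":-2.6},{"dx":3,"dy":-3,"turn":-3.9},{"dx":4,"dy":-4,"turn":-5.2},{"dx":5,"dy":-4.5,"turn":-6.5}]'

```text
validation failed for argument at $.ta...
```

```bash
python3 -c "
from h import *
go([.553,-.287,.12],yaw=0.056)"
```

```text
dx 11.413 dy -5.025 dz 2.783 turn -12.96
```

Emit:
play_rows --targets '[{"dx":1,"dy":-1,"dz":0,"turn":-1.3,"gripper":85},{"dx":2,"dy":-2,"dz":0,"turn":-2.6,"gripper":85},{"dx":3,"dy":-3,"dz":0,"turn":-3.9,"gripper":85},{"dx":4,"dy":-4,"dz":0,"turn":-5.2,"gripper":85},{"dx":5,"dy":-4.5,"dz":0,"turn":-6.5,"gripper":85}]'

```text
time: 1.45
tcp_pos: [0.2979, -0.3889, 0.2316]
tcp_rot: [0.0, 0.888, 0.46, -0.0]
ft_force: [2.1, -0.9, 0.6]
grip_width: 0.0856
grasp_force: 0.0
```

```bash
python3 -c "
from h import *
go([.553,-.287,.12],yaw=0.056)"
```

```text
dx 5.764 dy 3.735 dz 2.786 turn -6.41
```

Emit:
play_rows --targets '[{"dx":1,"dy":0.6,"dz":0,"turn":-1.3,"gripper":85},{"dx":2,"dy":1.2,"dz":0,"turn":-2.6,"gripper":85},{"dx":3,"dy":1.8,"dz":0.2,"turn":-3.9,"gripper":85},{"dx":4,"dy":2.4,"dz":0.7,"turn":-5.2,"gripper":85},{"dx":5,"dy":3.1,"dz":1.2,"turn":-6.5,"gripper":85}]'

```text
time: 1.95
tcp_pos: [0.514, -0.3003, 0.1847]
tcp_rot: [0.001, 0.683, 0.73, 0.0]
ft_force: [0.1, -0.8, 0.8]
grip_width: 0.0852
grasp_force: 0.0
```

```bash
python3 -c "
from h import *
go([.553,-.287,.12],yaw=0.056)"
```

```text
dx 0.269 dy 0.992 dz 1.619 turn 0.09
```

Emit:
play_rows --targets '[{"dx":0,"dy":0.7,"dz":0.6,"turn":0,"gripper":85},{"dx":0,"dy":0.7,"dz":0.6,"turn":0,"gripper":85},{"dx":0,"dy":0.7,"dz":0.6,"turn":0,"gripper":85}]'

```text
time: 2.25
tcp_pos: [0.5399, -0.2991, 0.1597]
tcp_rot: [-0.001, 0.685, 0.728, -0.0]
ft_force: [-0.4, -0.5, 0.2]
grip_width: 0.0852
grasp_force: 0.0
```

```bash
python3 - <<'E'
from h import *
go([.553,-.287,.03],yaw=0.056)
im,d,c,E=snap('wrist','w1')
v,u=np.mgrid[0:400,0:640]
P=np.stack([(u-c['cx'])/c['fx']*d,(v-c['cy'])/c['fy']*d,d],-1)@E[:3,:3].T+E[:3,3]
m=(d>0)&(P[...,2]>.05)&(P[...,2]<.066)&(abs(P[...,0]-.553)<.06)&(abs(P[...,1]+.287)<.13)
q=P[m]; print(np.percentile(q[:,2],[10,50,90]),q.min(0),q.max(0)); r=cv2.minAreaRect((q[:,:2]*1000).astype(np.float32)); print(r)
E
```

```text
dx 0.279 dy 0.351 dz 3.242 turn 0.05
[0.0540224  0.05834426 0.05935271] [ 0.51654993 -0.38760772  0.05000214] [ 0.58912905 -0.18470681  0.06109897]
((552.8497924804688, -286.5902099609375), (62.23063278198242, 200.97366333007812), 3.2772274017333984)
```

View pics/w1.png

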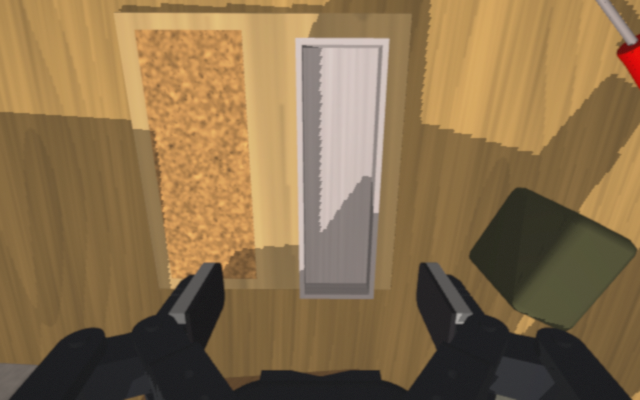

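The wrist view shows the tray centred near (345,170), with the cork at its left (200,155). The trail camera (550,255) is clear of the right finger. The tray pose agrees with the earlier measurement, so I'll descend.

Emit:
play_rows --targets '[{"dx":0.28,"dy":0.35,"dz":0.5,"turn":0.05,"gripper":85},{"dx":0.28,"dy":0.35,"dz":1.5,"turn":0.05,"gripper":85},{"dx":0.28,"dy":0.35,"dz":2.4,"turn":0.05,"gripper":85},{"dx":0.28,"dy":0.35,"dz":3.0,"turn":0.05,"gripper":85},{"dx":0.28,"dy":0.35,"dz":3.25,"turn":0.05,"gripper":85}]'

```text
time: 2.8
tcp_pos: [0.5514, -0.2885, 0.0296]
tcp_rot: [-0.001, 0.688, 0.726, -0.001]
ft_force: [-0.9, -0.1, 0.8]
grip_width: 0.0849
grasp_force: 0.0
```

Emit:
play_rows --targets '[{"dx":0,"dy":0,"dz":0,"turn":0,"gripper":50},{"dx":0,"dy":0,"dz":0,"turn":0,"gripper":50},{"dx":0,"dy":0,"dz":0,"turn":0,"gripper":50},{"dx":0,"dy":0,"dz":0,"turn":0,"gripper":50},{"dx":0,"dy":0,"dz":0,"turn":0,"gripper":50}]' --squeeze 50

```text
time: 3.3
tcp_pos: [0.5543, -0.2882, 0.0326]
tcp_rot: [0.001, 0.688, 0.726, 0.0]
ft_force: [-1.0, -1.0, 8.4]
grip_width: 0.061
grasp_force: 57.2
```

Emit:
play_rows --targets '[{"dx":0,"dy":0,"dz":-0.3,"turn":0,"gripper":50},{"dx":0,"dy":0,"dz":-0.9,"turn":0,"gripper":50},{"dx":0,"dy":0,"dz":-1.5,"turn":0,"gripper":50},{"dx":0,"dy":-0.5,"dz":-1.5,"turn":0,"gripper":50},{"dx":0,"dy":-1.2,"dz":-1.5,"turn":0,"gripper":50}]'

```text
time: 3.8
tcp_pos: [0.5069, -0.2897, 0.0925]
tcp_rot: [0.002, 0.687, 0.727, 0.001]
ft_force: [-0.5, 0.2, -1.9]
grip_width: 0.061
grasp_force: 56.1
```

Emit:
play_rows --targets '[{"dx":0,"dy":-0.7,"dz":0,"turn":0,"gripper":50},{"dx":0,"dy":-1.4,"dz":0,"turn":0,"gripper":50},{"dx":0,"dy":-1.8,"dz":0.3,"turn":0,"gripper":50},{"dx":0,"dy":-1.8,"dz":0.9,"turn":0,"gripper":50},{"dx":0,"dy":-1.8,"dz":1.3,"turn":0,"gripper":50}]'

```text
time: 4.3
tcp_pos: [0.4329, -0.2945, 0.0388]
tcp_rot: [0.0, 0.688, 0.726, -0.0]
ft_force: [-0.3, 0.7, -1.2]
grip_width: 0.0606
grasp_force: 56.1
```

```bash
python3 - <<'E'
from h import *
go([.4325,-.2935,.0106],yaw=0.056)
E
```

```text
dx 0.026 dy -0.008 dz 0.704 turn -0.02
```

Emit:
play_rows --targets '[{"dx":0,"dy":0,"dz":0.3,"turn":0,"gripper":50},{"dx":0,"dy":0,"dz":0.55,"turn":0,"gripper":50},{"dx":0,"dy":0,"dz":0.68,"turn":0,"gripper":50},{"dx":0,"dy":0,"dz":0.68,"turn":0,"gripper":50}]'

```text
time: 4.7
tcp_pos: [0.4339, -0.294, 0.0113]
tcp_rot: [-0.0, 0.687, 0.726, 0.0]
ft_force: [-0.3, 0.5, -1.8]
grip_width: 0.0606
grasp_force: 56.1
```

Emit:
play_rows --targets '[{"dx":0,"dy":0,"dz":0,"turn":0,"gripper":78},{"dx":0,"dy":0,"dz":0,"turn":0,"gripper":78},{"dx":0,"dy":0,"dz":0,"turn":0,"gripper":78},{"dx":0,"dy":0,"dz":-0.6,"turn":0,"gripper":78},{"dx":0,"dy":0,"dz":-1.6,"turn":0,"gripper":78}]'

```text
time: 5.2
tcp_pos: [0.4321, -0.2931, 0.0744]
tcp_rot: [-0.002, 0.687, 0.726, -0.0]
ft_force: [0.2, -0.9, 0.1]
grip_width: 0.0781
grasp_force: 0.0
```

Emit:
play_rows --targets '[{"dx":0,"dy":0,"dz":-1.2,"turn":0,"gripper":60},{"dx":0,"dy":0,"dz":-2.2,"turn":0,"gripper":60},{"dx":0,"dy":0,"dz":-3,"turn":0,"gripper":60}]'

```text
time: 5.5
tcp_pos: [0.4341, -0.2943, 0.1985]
tcp_rot: [0.001, 0.687, 0.726, 0.0]
ft_force: [0.1, -1.0, 0.8]
grip_width: 0.0599
grasp_force: 0.0
```

```bash
python3 - <<'E'
from h import *
im,d,c,E=snap('top')
v,u=np.mgrid[0:400,0:640]
P=np.stack([(u-c['cx'])/c['fx']*d,(v-c['cy'])/c['fy']*d,d],-1)@E[:3,:3].T+E[:3,3]
for cx in (.433,.553):
    m=(d>0)&(P[...,2]>.025)&(P[...,2]<.05)&(abs(P[...,0]-cx)<.05)&(abs(P[...,1]+.29)<.13)
    q=P[m]; print(np.percentile(q[:,2],[10,50,90,98]),cv2.minAreaRect((q[:,:2]*1000).astype(np.float32)))
show(['tray','cork','spring_a_top'],['top','side'])
for p in [(.579,.367),(.473,.292),(.484,.381),(.565,.28)]: go([*p,.2],0)
E
```

```text
[0.03089596 0.0348908  0.03887165 0.04066091] ((431.95086669921875, -260.1669006347656), (61.90372848510742, 137.07176208496094), 3.3935956954956055)
[0.03060693 0.03523679 0.03930681 0.04137865] ((552.9718017578125, -286.628662109375), (62.23552703857422, 201.89122009277344), 3.198232412338257)
top tray [ 0.436 -0.293  0.007] 0.8
top cork [ 0.43  -0.29   0.004] 0.92
top cork [ 0.434 -0.289  0.01 ] 0.54
top spring_a_top [0.583 0.371 0.066] 0.49
side tray [ 0.552 -0.288  0.028] 0.55
side tray [ 0.713  0.34  -0.002] 0.34
side cork [ 0.434 -0.295  0.003] 0.88
side cork [ 0.494 -0.29  -0.003] 0.49
side cork [0.734 0.211 0.003] 0.48
side cork [0.484 0.385 0.004] 0.31
side spring_a_top [0.577 0.369 0.059] 0.66
dx 16.292 dy 4.558 dz -0.132 turn 0.53
dx 14.566 dy 1.809 dz -0.129 turn 0.53
dx 16.772 dy 2.206 dz -0.127 turn 0.53
dx 14.140 dy 4.089 dz -0.134 turn 0.53
```

Emit:
play_rows --targets '[{"dx":1.2,"dy":0.1,"dz":0,"turn":-0.3,"gripper":62},{"dx":2.4,"dy":0.2,"dz":0,"turn":-0.6,"gripper":62},{"dx":3.6,"dy":0.4,"dz":0,"turn":-0.9,"gripper":62},{"dx":4.8,"dy":0.5,"dz":0,"turn":-1.17,"gripper":62},{"dx":6,"dy":0.7,"dz":0,"turn":-1.17,"gripper":62}]'

```text
time: 6.35
tcp_pos: [0.4472, -0.0512, 0.1944]
tcp_rot: [-0.001, 0.641, 0.767, -0.001]
ft_force: [0.6, 0.3, 0.2]
grip_width: 0.0618
grasp_force: 0.0
```

Emit:
play_rows --targets '[{"dx":1.2,"dy":0.3,"dz":0,"turn":0,"gripper":62},{"dx":2.4,"dy":0.6,"dz":0,"turn":0,"gripper":62},{"dx":3.6,"dy":0.9,"dz":0,"turn":0,"gripper":62},{"dx":4.8,"dy":1.2,"dz":0,"turn":0,"gripper":62},{"dx":6,"dy":1.5,"dz":0,"turn":0,"gripper":62}]'

```text
time: 6.85
tcp_pos: [0.4643, 0.1955, 0.1943]
tcp_rot: [-0.001, 0.642, 0.767, -0.001]
ft_force: [1.5, 0.1, -0.3]
grip_width: 0.0622
grasp_force: 0.0
```

```bash
cat >> h.py <<'E'
def springs(cam='top',name=None,z0=.056,box=(.40,.645,.18,.48),zr=None):
    im,d,c,E=snap(cam,name)
    v,u=np.mgrid[0:400,0:640]
    P=np.stack([(u-c['cx'])/c['fx']*d,(v-c['cy'])/c['fy']*d,d],-1)@E[:3,:3].T+E[:3,3]
    m=(d>0)&(P[...,2]>z0)&(P[...,2]<z0+.03)&(P[...,0]>box[0])&(P[...,0]<box[1])&(P[...,1]>box[2])&(P[...,1]<box[3])
    n,l=cv2.connectedComponents(m.astype(np.uint8)); out=[]
    for i in range(1,n):
        q=P[l==i]
        if len(q)<25: continue
        q=q[q[:,2]>np.percentile(q[:,2],60)-.004]
        (x,y),r=cv2.minEnclosingCircle((q[:,:2]*1000).astype(np.float32))
        print(cam,'spring %.1f %.1f r %.1f mean %s'%(x,y,r,(q.mean(0)*1000).round(1))); out.append((x/1000,y/1000))
    return out
E
python3 - <<'E'
from h import *
springs('top')
springs('wrist','w2')
print(T()[:3,3]); go([.473,.292,.036],.178)
E
```

```text
top spring 578.8 366.5 r 20.2 mean [578.7 366.8  64.2]
top spring 561.6 282.6 r 19.3 mean [566.2 280.4  64.7]
wrist spring 578.0 366.8 r 20.0 mean [578.5 361.2  64.2]
wrist spring 472.6 293.0 r 19.9 mean [472.4 293.4  64.5]
wrist spring 560.6 283.7 r 20.1 mean [560.1 284.2  64.3]
[0.46321127 0.20188452 0.19483779]
dx 2.148 dy 0.664 dz 3.981 turn 0.09
```

View pics/w2.png

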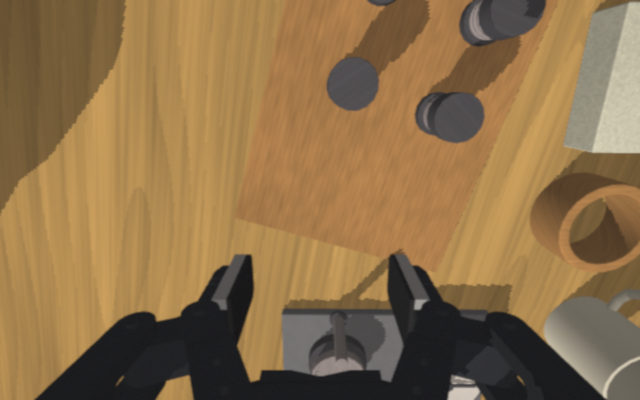

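The wrist view shows the springs at (353,83), (450,117), (505,15) and (380,0), all upright. I'll pick the first, at (0.4726, 0.293).

Emit:
play_rows --targets '[{"dx":1.1,"dy":0.3,"dz":0.3,"turn":0,"gripper":62},{"dx":2.0,"dy":0.66,"dz":1.0,"turn":0,"gripper":62},{"dx":2.0,"dy":0.66,"dz":2.0,"turn":0,"gripper":62},{"dx":2.0,"dy":0.66,"dz":2.2,"turn":0,"gripper":62},{"dx":2.0,"dy":0.66,"dz":2.2,"turn":0,"gripper":62}]'

```text
time: 7.45
tcp_pos: [0.4756, 0.2757, 0.1055]
tcp_rot: [-0.001, 0.642, 0.767, -0.002]
ft_force: [-0.1, 0.0, 1.0]
grip_width: 0.0618
grasp_force: 0.0
```

```bash
python3 - <<'E'
from h import *
print(T()[:3,3]); go([.4726,.293,.036],.178)
E
```

```text
[0.4755668  0.27569381 0.10551181]
dx 0.442 dy 0.012 dz 1.737 turn -0.00
```

Emit:
play_rows --targets '[{"dx":0.44,"dy":0,"dz":0.4,"turn":0,"gripper":62},{"dx":0.44,"dy":0,"dz":1.2,"turn":0,"gripper":62},{"dx":0.44,"dy":0,"dz":1.74,"turn":0,"gripper":62},{"dx":0.44,"dy":0,"dz":1.74,"turn":0,"gripper":62}]'

```text
time: 7.85
tcp_pos: [0.4735, 0.2927, 0.037]
tcp_rot: [-0.0, 0.642, 0.767, -0.001]
ft_force: [-0.2, -0.6, -0.1]
grip_width: 0.062
grasp_force: 0.0
```

Emit:
play_rows --targets '[{"dx":0,"dy":0,"dz":0,"turn":0,"gripper":30},{"dx":0,"dy":0,"dz":0,"turn":0,"gripper":30},{"dx":0,"dy":0,"dz":0,"turn":0,"gripper":30},{"dx":0,"dy":0,"dz":0,"turn":0,"gripper":30}]' --squeeze 40

```text
time: 8.25
tcp_pos: [0.4748, 0.2949, 0.0391]
tcp_rot: [0.001, 0.642, 0.767, 0.001]
ft_force: [0.3, -0.9, 2.4]
grip_width: 0.0386
grasp_force: 40.0
```

```bash
python3 - <<'E'
from h import *
print(T()[:3,3]); go([.524,-.010,.11],.178)
E
```

```text
[0.47475576 0.29485201 0.03914923]
dx -7.718 dy -0.127 dz -1.775 turn -0.01
```

Emit:
play_rows --targets '[{"dx":0,"dy":0,"dz":-1.2,"turn":0,"gripper":30},{"dx":-0.5,"dy":0,"dz":-2.3,"turn":0,"gripper":30},{"dx":-1.5,"dy":0,"dz":-2.9,"turn":0,"gripper":30},{"dx":-2.7,"dy":0,"dz":-2.9,"turn":0,"gripper":30},{"dx":-3.9,"dy":0,"dz":-2.9,"turn":0,"gripper":30}]'

```text
time: 8.75
tcp_pos: [0.5019, 0.1399, 0.1552]
tcp_rot: [0.001, 0.641, 0.767, 0.001]
ft_force: [1.7, 0.4, -2.0]
grip_width: 0.0389
grasp_force: 42.6
```

Emit:
play_rows --targets '[{"dx":-1.2,"dy":0,"dz":0,"turn":0,"gripper":30},{"dx":-2.4,"dy":0,"dz":0,"turn":0,"gripper":30},{"dx":-3.4,"dy":0,"dz":0,"turn":0,"gripper":30},{"dx":-3.8,"dy":0,"dz":0,"turn":0,"gripper":30},{"dx":-3.8,"dy":0,"dz":0,"turn":0,"gripper":30}]'

```text
time: 9.25
tcp_pos: [0.5283, -0.0122, 0.1537]
tcp_rot: [0.0, 0.644, 0.765, -0.001]
ft_force: [1.2, -0.4, -2.1]
grip_width: 0.0387
grasp_force: 42.6
```

```bash
python3 - <<'E'
from h import *
o=manip.get_obs();print(T()[:3,3].round(4),o['ft_force'],o['grip_width']); go([.524,-.010,.08],.178)
snap('side','s1'); show(['tester','mark'],['side'])
im,d,c,E=snap('top')
cv2.imwrite('pics/t1.png',cv2.resize(im[120:280,240:400,::-1],(640,640))[:600])
E
```

```text
[ 0.5283 -0.0122  0.1537] [ 1.20247749 -0.44967894 -2.13410088] 0.03873008522889327
dx 0.075 dy -0.097 dz 1.843 turn -0.06
side tester [ 0.523 -0.009 -0.001] 0.61
side tester [ 0.526 -0.01   0.117] 0.58
side mark [0.58  0.364 0.006] 0.62
side mark [0.514 0.045 0.08 ] 0.6
side mark [ 0.803  0.076 -0.003] 0.36
```

View pics/t1.png

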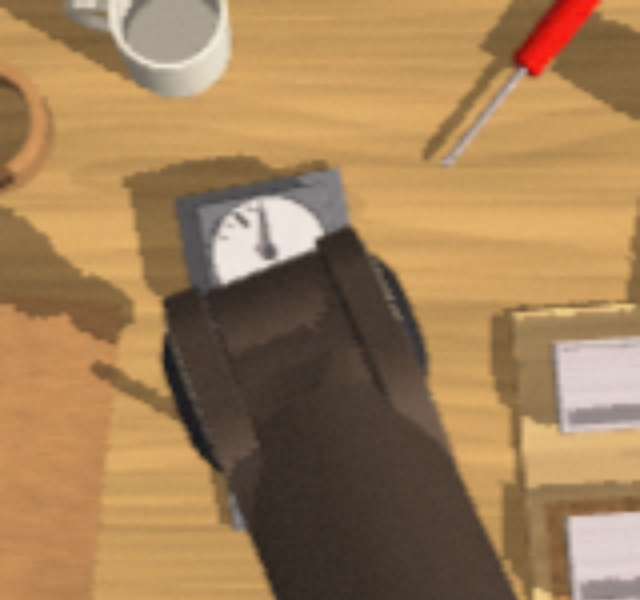

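The top crop shows the dial clear of the arm. The pointer is at its unloaded position (262,215) and the bold mark is near (240,217).

Emit:
play_rows --targets '[{"dx":0.07,"dy":-0.1,"dz":0.9,"turn":-0.06,"gripper":30},{"dx":0.07,"dy":-0.1,"dz":1.6,"turn":-0.06,"gripper":30},{"dx":0.07,"dy":-0.1,"dz":1.85,"turn":-0.06,"gripper":30},{"dx":0.07,"dy":-0.1,"dz":1.85,"turn":-0.06,"gripper":30}]'

```text
time: 9.85
tcp_pos: [0.5229, -0.0053, 0.0789]
tcp_rot: [-0.001, 0.638, 0.77, -0.001]
ft_force: [0.4, -0.1, -1.5]
grip_width: 0.0387
grasp_force: 42.6
```

Emit:
play_rows --targets '[{"dx":0,"dy":0,"dz":0.2,"turn":0,"gripper":30},{"dx":0,"dy":0,"dz":0.4,"turn":0,"gripper":30},{"dx":0,"dy":0,"dz":0.6,"turn":0,"gripper":30},{"dx":0,"dy":0,"dz":0.68,"turn":0,"gripper":30},{"dx":0,"dy":0,"dz":0.68,"turn":0,"gripper":30}]'

```text
time: 10.35
tcp_pos: [0.5249, -0.0057, 0.0536]
tcp_rot: [0.001, 0.639, 0.769, 0.001]
ft_force: [-2.3, 0.8, 10.8]
grip_width: 0.0386
grasp_force: 43.5
```

```bash
cat >> h.py <<'E'
def test(tag):
    o=manip.get_obs();print(T()[:3,3].round(4),o['ft_force'].round(1) if hasattr(o['ft_force'],'round') else o['ft_force'],o['grip_width']); go([.524,-.010,.052],.178)
    im,d,c,E=snap('top')
    b=np.array([.6405,.0108,.05]); u,v=map(int,pr(b,c,E))
    cv2.imwrite('pics/'+tag+'.png',cv2.resize(im[v-24:v+24,u-24:u+24,::-1],(480,480),interpolation=cv2.INTER_CUBIC))
    im,d,c,E=snap('wrist'); show(['spring_a_top'],['side'])
E
python3 - <<'E'
from h import *
snap('side');test('d1')
E
```

```text
[ 0.5249 -0.0057  0.0538] [-2.5  1.1 11.2] 0.03867998770385688
dx -0.102 dy -0.042 dz 0.044 turn 0.06
side spring_a_top [0.577 0.368 0.059] 0.63
side spring_a_top [ 0.437 -0.293  0.004] 0.44
```

View pics/d1.png

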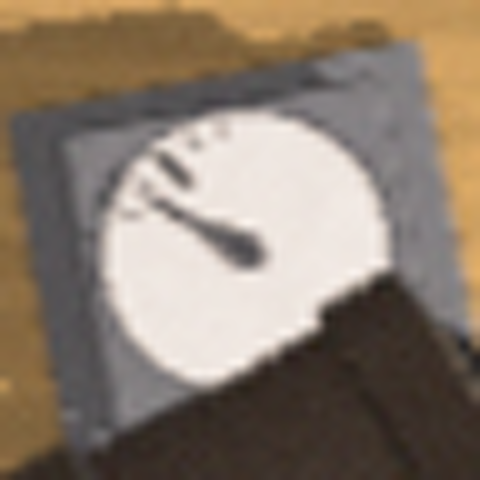

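The pointer tip (155,197) is anticlockwise past the bold mark (175,167), so the spring is good. The force change of about 12.5 N agrees. I'll hold a little longer, then take it to the lower tray.

Emit:
play_rows --targets '[{"dx":0,"dy":0,"dz":0.05,"turn":0,"gripper":30},{"dx":0,"dy":0,"dz":0.05,"turn":0,"gripper":30},{"dx":0,"dy":0,"dz":0.05,"turn":0,"gripper":30},{"dx":0,"dy":0,"dz":-0.6,"turn":0,"gripper":30},{"dx":0,"dy":0,"dz":-1.4,"turn":0,"gripper":30}]'

```text
time: 11.05
tcp_pos: [0.5235, -0.0064, 0.1088]
tcp_rot: [-0.001, 0.639, 0.769, -0.0]
ft_force: [0.1, 0.1, -1.2]
grip_width: 0.0387
grasp_force: 42.6
```

Emit:
play_rows --targets '[{"dx":0,"dy":0,"dz":-1.0,"turn":0,"gripper":30},{"dx":-1.0,"dy":0,"dz":-1.2,"turn":0,"gripper":30},{"dx":-2.2,"dy":0,"dz":-1.2,"turn":0,"gripper":30},{"dx":-3.4,"dy":0,"dz":-1.2,"turn":0,"gripper":30},{"dx":-4.5,"dy":0,"dz":-1.2,"turn":0,"gripper":30}]'

```text
time: 11.55
tcp_pos: [0.557, -0.1863, 0.1572]
tcp_rot: [0.001, 0.64, 0.769, -0.0]
ft_force: [-0.3, 0.3, -0.8]
grip_width: 0.0388
grasp_force: 42.7
```

```bash
python3 - <<'E'
from h import *
o=manip.get_obs();print(T()[:3,3].round(4),o['grip_width']); go([.5496,-.2267,.11],.056);go([.553,-.2867,.11],.056);go([.556,-.3465,.11],.056)
E
```

```text
[ 0.557  -0.1863  0.1572] 0.03882950410815742
dx -0.957 dy -0.366 dz 1.180 turn 1.21
dx -2.448 dy -0.555 dz 1.182 turn 1.21
dx -3.931 dy -0.753 dz 1.185 turn 1.21
```

Emit:
play_rows --targets '[{"dx":-1.2,"dy":-0.25,"dz":0,"turn":0.4,"gripper":30},{"dx":-2.4,"dy":-0.5,"dz":0,"turn":0.8,"gripper":30},{"dx":-3.4,"dy":-0.75,"dz":0,"turn":1.2,"gripper":30},{"dx":-3.9,"dy":-0.75,"dz":0.5,"turn":1.2,"gripper":30},{"dx":-3.9,"dy":-0.75,"dz":1.2,"turn":1.2,"gripper":30}]'

```text
time: 12.05
tcp_pos: [0.5558, -0.3483, 0.1093]
tcp_rot: [0.003, 0.689, 0.725, -0.001]
ft_force: [0.9, -0.2, -1.4]
grip_width: 0.0387
grasp_force: 42.7
```

Emit:
play_rows --targets '[{"dx":0,"dy":0,"dz":0.4,"turn":0,"gripper":30},{"dx":0,"dy":0,"dz":0.8,"turn":0,"gripper":30},{"dx":0,"dy":0,"dz":1.1,"turn":0,"gripper":30},{"dx":0,"dy":0,"dz":1.1,"turn":0,"gripper":30}]'

```text
time: 12.45
tcp_pos: [0.5551, -0.3412, 0.0631]
tcp_rot: [-0.001, 0.686, 0.728, -0.0]
ft_force: [-0.1, -0.1, -0.9]
grip_width: 0.0385
grasp_force: 42.7
```

```bash
python3 - <<'E'
from h import *
o=manip.get_obs();print(T()[:3,3].round(4),o['grip_width'],o['ft_force']); go([.556,-.3465,.053],.056)
E
```

```text
[ 0.5551 -0.3412  0.0631] 0.038510491575086875 [-0.10734565 -0.11412244 -0.90545049]
dx -0.134 dy 0.015 dz 0.252 turn 0.03
```

Emit:
play_rows --targets '[{"dx":-0.1,"dy":0,"dz":0.15,"turn":0,"gripper":30},{"dx":-0.1,"dy":0,"dz":0.26,"turn":0,"gripper":30},{"dx":-0.1,"dy":0,"dz":0.26,"turn":0,"gripper":30}]'

```text
time: 12.75
tcp_pos: [0.5562, -0.3467, 0.0544]
tcp_rot: [0.001, 0.686, 0.727, 0.0]
ft_force: [0.3, -0.1, -0.7]
grip_width: 0.0387
grasp_force: 42.7
```

Emit:
play_rows --targets '[{"dx":0,"dy":0,"dz":0,"turn":0,"gripper":62},{"dx":0,"dy":0,"dz":0,"turn":0,"gripper":62},{"dx":0,"dy":0,"dz":0,"turn":0,"gripper":62},{"dx":0,"dy":0,"dz":-1.0,"turn":0,"gripper":62},{"dx":0,"dy":0,"dz":-2.2,"turn":0,"gripper":62}]'

```text
time: 13.25
tcp_pos: [0.5545, -0.3455, 0.1411]
tcp_rot: [-0.002, 0.686, 0.728, -0.0]
ft_force: [0.5, -0.7, 0.1]
grip_width: 0.0625
grasp_force: 0.0
```

Emit:
play_rows --targets '[{"dx":0.5,"dy":0,"dz":-1,"turn":0,"gripper":62},{"dx":1.7,"dy":0,"dz":-1.2,"turn":0,"gripper":62},{"dx":2.9,"dy":0,"dz":-1.2,"turn":0,"gripper":62},{"dx":4.1,"dy":0,"dz":-1.2,"turn":0,"gripper":62},{"dx":5.3,"dy":0,"dz":-1.2,"turn":0,"gripper":62}]'

```text
time: 13.75
tcp_pos: [0.5432, -0.1329, 0.1908]
tcp_rot: [0.001, 0.686, 0.727, 0.0]
ft_force: [1.0, 0.8, -0.5]
grip_width: 0.0621
grasp_force: 0.0
```

```bash
python3 - <<'E'
from h import *
springs('top',z0=.066,box=(.40,.62,-.42,-.15))
for p in springs('top','t2'): go([*p,.18],.178)
E
```

```text
top spring 554.0 -346.9 r 20.1 mean [ 554.4 -347.1   78.4]
top spring 579.2 366.6 r 20.3 mean [579.  366.7  64.4]
top spring 561.1 283.3 r 20.3 mean [561.1 282.7  64.1]
top spring 485.1 381.8 r 19.8 mean [484.6 382.   64.6]
dx 12.231 dy 1.726 dz 0.319 turn -1.05
dx 10.184 dy 1.132 dz 0.313 turn -1.05
dx 12.771 dy -0.594 dz 0.317 turn -1.05
```

Emit:
play_rows --targets '[{"dx":1.2,"dy":0.1,"dz":0,"turn":-0.3,"gripper":62},{"dx":2.4,"dy":0.2,"dz":0,"turn":-0.6,"gripper":62},{"dx":3.6,"dy":0.3,"dz":0,"turn":-0.9,"gripper":62},{"dx":4.8,"dy":0.4,"dz":0,"turn":-1.05,"gripper":62},{"dx":5.8,"dy":0.5,"dz":0,"turn":-1.05,"gripper":62}]'

```text
time: 14.35
tcp_pos: [0.5498, 0.1009, 0.1908]
tcp_rot: [0.0, 0.644, 0.765, 0.0]
ft_force: [0.8, -0.7, -0.2]
grip_width: 0.0621
grasp_force: 0.0
```

Emit:
play_rows --targets '[{"dx":1.2,"dy":0.3,"dz":0,"turn":0,"gripper":62},{"dx":2.4,"dy":0.6,"dz":0.3,"turn":0,"gripper":62},{"dx":3.4,"dy":0.9,"dz":1.0,"turn":0,"gripper":62},{"dx":4.2,"dy":1.1,"dz":1.9,"turn":0,"gripper":62},{"dx":4.2,"dy":1.1,"dz":1.9,"turn":0,"gripper":62}]'

```text
time: 14.85
tcp_pos: [0.5614, 0.276, 0.1095]
tcp_rot: [-0.003, 0.642, 0.766, -0.002]
ft_force: [-1.1, 1.1, -0.0]
grip_width: 0.062
grasp_force: 0.0
```

```bash
python3 - <<'E'
from h import *
print(T()[:3,3])
for p in springs('wrist'): go([*p,.036],.178)
E
```

```text
[0.56139426 0.27599188 0.1094786 ]
wrist spring 484.2 382.8 r 20.2 mean [485.8 376.4  64.6]
wrist spring 578.6 367.7 r 20.0 mean [578.3 368.1  64.5]
wrist spring 561.2 284.1 r 20.2 mean [560.9 285.   64.5]
dx 3.030 dy -1.459 dz 1.896 turn -0.05
dx 2.252 dy 0.802 dz 1.885 turn -0.05
dx 0.267 dy 0.012 dz 1.888 turn -0.05
```

Emit:
play_rows --targets '[{"dx":0.2,"dy":0,"dz":0.5,"turn":0,"gripper":62},{"dx":0.2,"dy":0,"dz":1.2,"turn":0,"gripper":62},{"dx":0.2,"dy":0,"dz":1.84,"turn":0,"gripper":62},{"dx":0.2,"dy":0,"dz":1.84,"turn":0,"gripper":62}]'

```text
time: 15.3
tcp_pos: [0.5632, 0.2762, 0.0385]
tcp_rot: [-0.0, 0.646, 0.764, -0.002]
ft_force: [0.2, -1.0, -0.6]
grip_width: 0.0622
grasp_force: 0.0
```

Emit:
play_rows --targets '[{"dx":0,"dy":0,"dz":0,"turn":0,"gripper":30},{"dx":0,"dy":0,"dz":0,"turn":0,"gripper":30},{"dx":0,"dy":0,"dz":0,"turn":0,"gripper":30},{"dx":0,"dy":0,"dz":0,"turn":0,"gripper":30}]'

```text
time: 15.7
tcp_pos: [0.565, 0.279, 0.042]
tcp_rot: [0.001, 0.645, 0.764, 0.001]
ft_force: [0.1, -0.8, 1.0]
grip_width: 0.0387
grasp_force: 39.8
```

```bash
python3 - <<'E'
from h import *
print(T()[:3,3]); go([.524,-.010,.155],.178)
E
```

```text
[0.5649714  0.27900092 0.04203665]
dx -6.952 dy -2.209 dz -2.830 turn -0.10
```

Emit:
play_rows --targets '[{"dx":0,"dy":0,"dz":-1.2,"turn":0,"gripper":30},{"dx":-0.6,"dy":-0.2,"dz":-2.3,"turn":0,"gripper":30},{"dx":-1.6,"dy":-0.6,"dz":-2.9,"turn":0,"gripper":30},{"dx":-2.8,"dy":-1.0,"dz":-2.9,"turn":0,"gripper":30},{"dx":-4.0,"dy":-1.3,"dz":-2.9,"turn":-0.1,"gripper":30}]'

```text
time: 16.2
tcp_pos: [0.5393, 0.1117, 0.1581]
tcp_rot: [0.001, 0.641, 0.768, 0.001]
ft_force: [1.2, -0.6, -2.0]
grip_width: 0.0385
grasp_force: 42.9
```

Emit:
play_rows --targets '[{"dx":-1.2,"dy":-0.3,"dz":0,"turn":0,"gripper":30},{"dx":-2.3,"dy":-0.7,"dz":0,"turn":0,"gripper":30},{"dx":-3.0,"dy":-0.9,"dz":0,"turn":0,"gripper":30},{"dx":-3.0,"dy":-0.9,"dz":0,"turn":0,"gripper":30}]'

```text
time: 16.6
tcp_pos: [0.5248, -0.0176, 0.1566]
tcp_rot: [0.001, 0.644, 0.765, -0.001]
ft_force: [0.1, -0.5, -1.2]
grip_width: 0.039
grasp_force: 42.8
```

```bash
python3 - <<'E'
from h import *
o=manip.get_obs();print(T()[:3,3].round(4),o['grip_width']); go([.5245,-.0135,.084],.178)
E
```

```text
[ 0.5248 -0.0176  0.1566] 0.038979953532029835
dx 0.109 dy 0.011 dz 1.815 turn -0.06
```

Emit:
play_rows --targets '[{"dx":0.05,"dy":0,"dz":0.9,"turn":0,"gripper":30},{"dx":0.05,"dy":0,"dz":1.6,"turn":0,"gripper":30},{"dx":0.05,"dy":0,"dz":1.8,"turn":0,"gripper":30},{"dx":0.05,"dy":0,"dz":1.8,"turn":0,"gripper":30}]'

```text
time: 17.0
tcp_pos: [0.5245, -0.009, 0.0841]
tcp_rot: [-0.001, 0.641, 0.768, -0.0]
ft_force: [0.3, -0.7, -1.3]
grip_width: 0.0386
grasp_force: 42.9
```

Emit:
play_rows --targets '[{"dx":0,"dy":0,"dz":0.3,"turn":0,"gripper":30},{"dx":0,"dy":0,"dz":0.6,"turn":0,"gripper":30},{"dx":0,"dy":0,"dz":0.68,"turn":0,"gripper":30},{"dx":0,"dy":0,"dz":0.68,"turn":0,"gripper":30},{"dx":0,"dy":0,"dz":0.68,"turn":0,"gripper":30}]'

```text
time: 17.5
tcp_pos: [0.5257, -0.0098, 0.058]
tcp_rot: [0.001, 0.641, 0.767, 0.0]
ft_force: [0.5, -1.1, 4.6]
grip_width: 0.0384
grasp_force: 43.2
```

```bash
python3 - <<'E'
from h import *
snap('side');test('d2')
E
```

```text
[ 0.5257 -0.0099  0.058 ] [-0.5 -0.3  4.8] 0.0390472917358824
dx 0.004 dy -0.043 dz 0.151 turn 0.01
side spring_a_top [0.577 0.366 0.064] 0.56
side spring_a_top [0.712 0.34  0.   ] 0.3
```

View pics/d2.png

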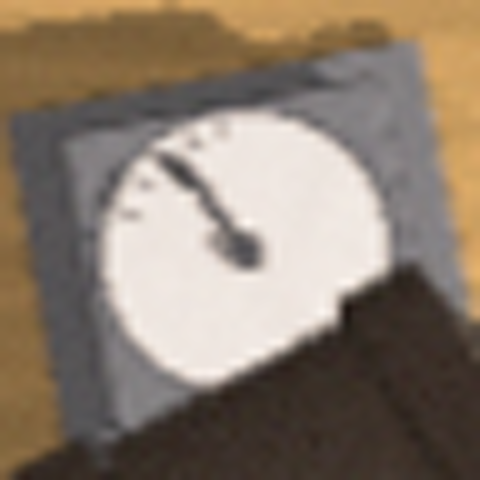

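The dial shows the pointer shaft running to about (200,190), roughly 0.42–0.46 rad and just clockwise of the bold mark. The load is about 6 N against 12.5 N for the good spring. So this spring is weak and goes to the cork tray.

Emit:
play_rows --targets '[{"dx":0,"dy":0,"dz":0,"turn":0,"gripper":30},{"dx":0,"dy":0,"dz":-0.8,"turn":0,"gripper":30},{"dx":0,"dy":0,"dz":-1.8,"turn":0,"gripper":30},{"dx":-0.5,"dy":-0.3,"dz":-2.5,"turn":0,"gripper":30},{"dx":-1.5,"dy":-0.9,"dz":-2.5,"turn":0,"gripper":30}]'

```text
time: 18.2
tcp_pos: [0.5026, -0.0721, 0.1608]
tcp_rot: [0.002, 0.639, 0.769, 0.002]
ft_force: [1.1, -0.8, -1.5]
grip_width: 0.0386
grasp_force: 43.0
```

Emit:
play_rows --targets '[{"dx":-1.1,"dy":-0.5,"dz":0,"turn":0.3,"gripper":30},{"dx":-2.2,"dy":-1,"dz":0,"turn":0.6,"gripper":30},{"dx":-3.3,"dy":-1.5,"dz":0,"turn":0.9,"gripper":30},{"dx":-4.4,"dy":-2.0,"dz":0,"turn":1.2,"gripper":30},{"dx":-5.5,"dy":-2.4,"dz":0,"turn":1.2,"gripper":30}]'

```text
time: 18.7
tcp_pos: [0.4426, -0.3103, 0.1567]
tcp_rot: [-0.001, 0.689, 0.725, -0.0]
ft_force: [1.7, -0.1, -0.9]
grip_width: 0.0385
grasp_force: 42.9
```

```bash
python3 - <<'E'
from h import *
o=manip.get_obs();print(T()[:3,3].round(4),o['grip_width']); go([.437,-.357,.058],.056)
E
```

```text
[ 0.4426 -0.3103  0.1567] 0.03849773861594816
dx -1.161 dy -0.195 dz 2.466 turn -0.04
```

Emit:
play_rows --targets '[{"dx":-0.9,"dy":-0.2,"dz":0.3,"turn":0,"gripper":30},{"dx":-0.9,"dy":-0.2,"dz":1.2,"turn":0,"gripper":30},{"dx":-0.9,"dy":-0.2,"dz":2.0,"turn":0,"gripper":30},{"dx":-0.9,"dy":-0.2,"dz":2.2,"turn":0,"gripper":30},{"dx":-0.9,"dy":-0.2,"dz":2.2,"turn":0,"gripper":30}]'

```text
time: 19.2
tcp_pos: [0.4377, -0.344, 0.068]
tcp_rot: [-0.002, 0.688, 0.726, -0.0]
ft_force: [-0.1, -0.1, -1.2]
grip_width: 0.0385
grasp_force: 43.0
```

```bash
python3 - <<'E'
from h import *
o=manip.get_obs();print(T()[:3,3].round(4),o['grip_width']); go([.437,-.357,.0573],.056)
E
```

```text
[ 0.4377 -0.344   0.068 ] 0.03845581538370288
dx -0.323 dy -0.034 dz 0.267 turn -0.02
```

Emit:
play_rows --targets '[{"dx":-0.3,"dy":0,"dz":0.1,"turn":0,"gripper":30},{"dx":-0.3,"dy":0,"dz":0.26,"turn":0,"gripper":30},{"dx":-0.3,"dy":0,"dz":0.26,"turn":0,"gripper":30}]'

```text
time: 19.5
tcp_pos: [0.4395, -0.3581, 0.0593]
tcp_rot: [0.0, 0.688, 0.725, -0.0]
ft_force: [0.4, 0.6, -0.6]
grip_width: 0.0385
grasp_force: 42.9
```

Emit:
play_rows --targets '[{"dx":0,"dy":0,"dz":0,"turn":0,"gripper":62},{"dx":0,"dy":0,"dz":0,"turn":0,"gripper":62},{"dx":0,"dy":0,"dz":0,"turn":0,"gripper":62},{"dx":0,"dy":0,"dz":-1.0,"turn":0,"gripper":62},{"dx":0,"dy":0,"dz":-2.2,"turn":0,"gripper":62}]'

```text
time: 20.0
tcp_pos: [0.4383, -0.3561, 0.1464]
tcp_rot: [-0.002, 0.688, 0.726, 0.0]
ft_force: [0.5, -1.2, 0.8]
grip_width: 0.0621
grasp_force: 0.0
```

Emit:
play_rows --targets '[{"dx":0.5,"dy":0,"dz":-1,"turn":0,"gripper":62},{"dx":1.7,"dy":0,"dz":-1.2,"turn":0,"gripper":62},{"dx":2.9,"dy":0.3,"dz":-1.2,"turn":0,"gripper":62},{"dx":4.1,"dy":0.6,"dz":-1.2,"turn":0,"gripper":62},{"dx":5.3,"dy":0.9,"dz":-1.2,"turn":0,"gripper":62}]'

```text
time: 20.5
tcp_pos: [0.4642, -0.1419, 0.1957]
tcp_rot: [0.001, 0.688, 0.725, -0.0]
ft_force: [1.0, 0.2, -0.5]
grip_width: 0.062
grasp_force: 0.0
```

```bash
python3 - <<'E'
from h import *
springs('top',z0=.066,box=(.38,.62,-.42,-.15))
for p in springs('top'): go([*p,.18],.178)
E
```

```text
top spring 553.7 -347.4 r 19.9 mean [ 554.3 -347.2   77.7]
top spring 435.6 -351.8 r 20.4 mean [ 436.1 -351.3   78.2]
top spring 579.2 367.0 r 20.1 mean [579.2 366.6  64.1]
top spring 485.0 381.1 r 19.9 mean [484.6 381.3  64.7]
dx 12.375 dy 3.628 dz 0.429 turn -1.10
dx 12.876 dy 1.299 dz 0.424 turn -1.10
```

Emit:
play_rows --targets '[{"dx":1.2,"dy":0.1,"dz":0,"turn":-0.3,"gripper":62},{"dx":2.4,"dy":0.2,"dz":0,"turn":-0.6,"gripper":62},{"dx":3.6,"dy":0.3,"dz":0,"turn":-0.9,"gripper":62},{"dx":4.8,"dy":0.4,"dz":0,"turn":-1.1,"gripper":62},{"dx":6,"dy":0.4,"dz":0,"turn":-1.1,"gripper":62}]'

```text
time: 21.1
tcp_pos: [0.4676, 0.0983, 0.1954]
tcp_rot: [0.0, 0.645, 0.764, 0.0]
ft_force: [1.8, 0.6, 0.6]
grip_width: 0.0618
grasp_force: 0.0
```

Emit:
play_rows --targets '[{"dx":1.2,"dy":0.4,"dz":0,"turn":0,"gripper":62},{"dx":2.4,"dy":0.8,"dz":0,"turn":0,"gripper":62},{"dx":3.6,"dy":1.2,"dz":0.2,"turn":0,"gripper":62},{"dx":4.7,"dy":1.5,"dz":0.6,"turn":0,"gripper":62},{"dx":5.7,"dy":1.7,"dz":1.1,"turn":0,"gripper":62}]'

```text
time: 21.6
tcp_pos: [0.4971, 0.3356, 0.1511]
tcp_rot: [0.0, 0.645, 0.764, 0.001]
ft_force: [1.3, -0.2, -0.0]
grip_width: 0.0619
grasp_force: 0.0
```

Emit:
play_rows --targets '[{"dx":0.5,"dy":0,"dz":0.8,"turn":0,"gripper":62},{"dx":0.5,"dy":0,"dz":0.9,"turn":0,"gripper":62},{"dx":0.5,"dy":0,"dz":0.9,"turn":0,"gripper":62}]'

```text
time: 21.9
tcp_pos: [0.4924, 0.3521, 0.114]
tcp_rot: [-0.0, 0.645, 0.764, -0.001]
ft_force: [0.6, -0.2, 0.1]
grip_width: 0.062
grasp_force: 0.0
```

```bash
python3 - <<'E'
from h import *
print(T()[:3,3])
for p in springs('wrist'): go([*p,.036],.178)
E
```

```text
[0.49238538 0.35207232 0.11395594]
wrist spring 484.0 382.8 r 19.9 mean [483.9 383.6  64.5]
wrist spring 578.5 368.2 r 20.3 mean [577.6 368.7  64.3]
dx 0.808 dy -0.101 dz 1.978 turn -0.10
dx 0.053 dy 2.167 dz 1.978 turn -0.10
```

Emit:
play_rows --targets '[{"dx":0.8,"dy":-0.1,"dz":0.3,"turn":-0.1,"gripper":62},{"dx":0.8,"dy":-0.1,"dz":0.8,"turn":-0.1,"gripper":62},{"dx":0.8,"dy":-0.1,"dz":1.5,"turn":-0.1,"gripper":62},{"dx":0.8,"dy":-0.1,"dz":1.9,"turn":-0.1,"gripper":62},{"dx":0.8,"dy":-0.1,"dz":1.9,"turn":-0.1,"gripper":62}]'

```text
time: 22.45
tcp_pos: [0.4841, 0.3814, 0.038]
tcp_rot: [0.0, 0.642, 0.767, -0.001]
ft_force: [0.5, 0.4, -0.5]
grip_width: 0.0619
grasp_force: 0.0
```

```bash
python3 - <<'E'
from h import *
print(T()[:3,3]);go([.4842,.3822,.037],.178)
E
```

```text
[0.48405841 0.38139819 0.0379681 ]
dx 0.019 dy 0.007 dz 0.024 turn -0.01
```

Emit:
play_rows --targets '[{"dx":0,"dy":0,"dz":0,"turn":0,"gripper":30},{"dx":0,"dy":0,"dz":0,"turn":0,"gripper":30},{"dx":0,"dy":0,"dz":0,"turn":0,"gripper":30},{"dx":0,"dy":0,"dz":0,"turn":0,"gripper":30}]'

```text
time: 22.85
tcp_pos: [0.4845, 0.3839, 0.04]
tcp_rot: [0.0, 0.641, 0.767, 0.001]
ft_force: [1.1, -0.5, 1.1]
grip_width: 0.0386
grasp_force: 40.7
```

Emit:
play_rows --targets '[{"dx":0,"dy":0,"dz":-1.2,"turn":0,"gripper":30},{"dx":-0.6,"dy":0,"dz":-2.3,"turn":0,"gripper":30},{"dx":-1.7,"dy":-0.1,"dz":-2.95,"turn":0,"gripper":30},{"dx":-2.9,"dy":-0.2,"dz":-2.95,"turn":0,"gripper":30},{"dx":-4.1,"dy":-0.3,"dz":-2.95,"turn":0,"gripper":30}]'

```text
time: 23.35
tcp_pos: [0.5012, 0.219, 0.1583]
tcp_rot: [0.001, 0.641, 0.768, 0.001]
ft_force: [-0.1, -0.7, -1.5]
grip_width: 0.0386
grasp_force: 42.4
```

Emit:
play_rows --targets '[{"dx":-1.2,"dy":-0.1,"dz":0,"turn":0,"gripper":30},{"dx":-2.4,"dy":-0.2,"dz":0,"turn":0,"gripper":30},{"dx":-3.6,"dy":-0.3,"dz":0,"turn":0,"gripper":30},{"dx":-4.8,"dy":-0.45,"dz":0,"turn":0,"gripper":30},{"dx":-5.5,"dy":-0.45,"dz":0,"turn":0,"gripper":30}]'

```text
time: 23.85
tcp_pos: [0.5218, -0.0042, 0.157]
tcp_rot: [0.0, 0.643, 0.766, -0.001]
ft_force: [-0.4, -0.6, -0.9]
grip_width: 0.0387
grasp_force: 42.4
```

Emit:
play_rows --targets '[{"dx":0,"dy":0,"dz":0.3,"turn":0,"gripper":30},{"dx":0,"dy":0,"dz":0.3,"turn":0,"gripper":30}]'

```text
time: 24.05
tcp_pos: [0.5214, -0.0001, 0.1439]
tcp_rot: [-0.001, 0.642, 0.767, -0.001]
ft_force: [-0.9, 0.4, -0.8]
grip_width: 0.0387
grasp_force: 42.4
```

```bash
python3 - <<'E'
from h import *
print(T()[:3,3]);go([.524,-.010,.08],.178)
E
```

```text
[ 5.21418621e-01 -1.07050706e-04  1.43937683e-01]
dx -0.256 dy 0.023 dz 1.598 turn -0.01
```

Emit:
play_rows --targets '[{"dx":-0.25,"dy":0.05,"dz":0.5,"turn":0,"gripper":30},{"dx":-0.25,"dy":0.05,"dz":1.2,"turn":0,"gripper":30},{"dx":-0.25,"dy":0.05,"dz":1.55,"turn":0,"gripper":30},{"dx":-0.25,"dy":0.05,"dz":1.55,"turn":0,"gripper":30}]'

```text
time: 24.45
tcp_pos: [0.5246, -0.0075, 0.0816]
tcp_rot: [-0.002, 0.64, 0.768, -0.001]
ft_force: [-0.4, -0.4, -1.2]
grip_width: 0.0385
grasp_force: 42.4
```

Emit:
play_rows --targets '[{"dx":0,"dy":0,"dz":0.3,"turn":0,"gripper":30},{"dx":0,"dy":0,"dz":0.6,"turn":0,"gripper":30},{"dx":0,"dy":0,"dz":0.68,"turn":0,"gripper":30},{"dx":0,"dy":0,"dz":0.68,"turn":0,"gripper":30},{"dx":0,"dy":0,"dz":0.68,"turn":0,"gripper":30}]'

```text
time: 24.95
tcp_pos: [0.5268, -0.0084, 0.0565]
tcp_rot: [0.0, 0.641, 0.768, 0.001]
ft_force: [0.9, 2.3, 4.7]
grip_width: 0.0384
grasp_force: 43.0
```

```bash
python3 - <<'E'
from h import *
test('d3')
E
```

```text
[ 0.5268 -0.0084  0.0565] [0.9 2.3 4.7] 0.03839127163737612
dx -0.028 dy -0.076 dz 0.112 turn 0.01
side spring_a_top [0.577 0.366 0.064] 0.56
side spring_a_top [0.712 0.34  0.   ] 0.3
```

View pics/d3.png

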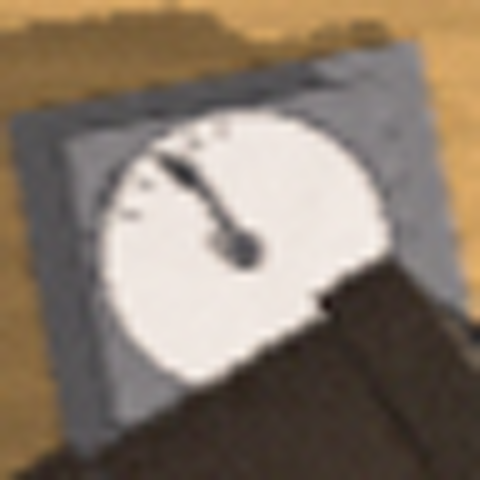

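This dial shows the same reading. The pointer shaft (205,195) is just short of the bold mark and the load is about 6 N, so the spring is weak. It goes to the cork tray's middle slot.

Emit:
play_rows --targets '[{"dx":0,"dy":0,"dz":0,"turn":0,"gripper":30},{"dx":0,"dy":0,"dz":-0.8,"turn":0,"gripper":30},{"dx":0,"dy":0,"dz":-1.8,"turn":0,"gripper":30},{"dx":-0.5,"dy":-0.3,"dz":-2.5,"turn":0,"gripper":30},{"dx":-1.5,"dy":-0.9,"dz":-2.5,"turn":0,"gripper":30}]'

```text
time: 25.6
tcp_pos: [0.5035, -0.0725, 0.1593]
tcp_rot: [0.002, 0.639, 0.769, 0.002]
ft_force: [1.5, -1.5, -1.3]
grip_width: 0.0387
grasp_force: 42.6
```

Emit:
play_rows --targets '[{"dx":-1.1,"dy":-0.5,"dz":0,"turn":0.3,"gripper":30},{"dx":-2.2,"dy":-1,"dz":0,"turn":0.6,"gripper":30},{"dx":-3.3,"dy":-1.7,"dz":0,"turn":0.9,"gripper":30},{"dx":-4.4,"dy":-2.4,"dz":0,"turn":1.2,"gripper":30},{"dx":-4.9,"dy":-2.7,"dz":0.3,"turn":1.2,"gripper":30}]'

```text
time: 26.1
tcp_pos: [0.4266, -0.2919, 0.1439]
tcp_rot: [0.0, 0.691, 0.723, -0.002]
ft_force: [0.1, -0.4, -0.7]
grip_width: 0.0384
grasp_force: 42.6
```

Emit:
play_rows --targets '[{"dx":0,"dy":0,"dz":0.6,"turn":0,"gripper":30},{"dx":0,"dy":0,"dz":0.6,"turn":0,"gripper":30}]'

```text
time: 26.3
tcp_pos: [0.4261, -0.2872, 0.1168]
tcp_rot: [-0.003, 0.689, 0.724, -0.001]
ft_force: [-0.9, 0.6, -1.8]
grip_width: 0.0384
grasp_force: 42.6
```

```bash
python3 - <<'E'
from h import *
print(T()[:3,3].round(4)); go([.4335,-.292,.056],.056)
E
```

```text
[ 0.4261 -0.2872  0.1168]
dx -0.134 dy 0.189 dz 1.520 turn -0.06
```

Emit:
play_rows --targets '[{"dx":-0.1,"dy":0.15,"dz":0.5,"turn":0,"gripper":30},{"dx":-0.1,"dy":0.15,"dz":1.0,"turn":0,"gripper":30},{"dx":-0.1,"dy":0.15,"dz":1.3,"turn":0,"gripper":30},{"dx":-0.1,"dy":0.15,"dz":1.4,"turn":0,"gripper":30},{"dx":-0.1,"dy":0.15,"dz":1.4,"turn":0,"gripper":30}]'

```text
time: 26.8
tcp_pos: [0.436, -0.2897, 0.0638]
tcp_rot: [-0.0, 0.688, 0.726, -0.0]
ft_force: [0.7, 0.2, -0.8]
grip_width: 0.0389
grasp_force: 42.6
```

```bash
python3 - <<'E'
from h import *
print(T()[:3,3].round(4)); go([.4335,-.292,.056],.056)
E
```

```text
[ 0.436  -0.2897  0.0638]
dx -0.053 dy -0.064 dz 0.195 turn -0.02
```

Emit:
play_rows --targets '[{"dx":-0.05,"dy":-0.05,"dz":0.1,"turn":0,"gripper":30},{"dx":-0.05,"dy":-0.05,"dz":0.19,"turn":0,"gripper":30},{"dx":-0.05,"dy":-0.05,"dz":0.19,"turn":0,"gripper":30}]'

```text
time: 27.1
tcp_pos: [0.434, -0.2926, 0.0562]
tcp_rot: [0.0, 0.688, 0.725, -0.0]
ft_force: [-0.2, 0.2, -0.3]
grip_width: 0.0384
grasp_force: 42.6
```

Emit:
play_rows --targets '[{"dx":0,"dy":0,"dz":0,"turn":0,"gripper":62},{"dx":0,"dy":0,"dz":0,"turn":0,"gripper":62},{"dx":0,"dy":0,"dz":0,"turn":0,"gripper":62},{"dx":0,"dy":0,"dz":-1.0,"turn":0,"gripper":62},{"dx":0,"dy":0,"dz":-2.2,"turn":0,"gripper":62}]'

```text
time: 27.6
tcp_pos: [0.433, -0.2914, 0.1437]
tcp_rot: [-0.002, 0.688, 0.726, 0.0]
ft_force: [0.7, -1.4, 1.0]
grip_width: 0.0619
grasp_force: 0.0
```

Emit:
play_rows --targets '[{"dx":0.5,"dy":0,"dz":-1,"turn":0,"gripper":62},{"dx":1.7,"dy":0,"dz":-1.2,"turn":0,"gripper":62},{"dx":2.9,"dy":0.4,"dz":-1.2,"turn":0,"gripper":62},{"dx":4.1,"dy":0.9,"dz":-1.2,"turn":0,"gripper":62},{"dx":5.3,"dy":1.4,"dz":-1.2,"turn":0,"gripper":62}]'

```text
time: 28.1
tcp_pos: [0.4777, -0.0806, 0.1929]
tcp_rot: [0.001, 0.689, 0.725, -0.0]
ft_force: [0.9, -0.3, -0.5]
grip_width: 0.062
grasp_force: 0.0
```

```bash
python3 - <<'E'
from h import *
springs('top',z0=.066,box=(.38,.62,-.42,-.15))
for p in springs('top'): go([*p,.11],.178)
E
```

```text
top spring 553.9 -347.4 r 20.0 mean [ 554.3 -347.4   77.7]
top spring 433.7 -292.9 r 20.2 mean [ 433.3 -292.7   78.2]
top spring 436.2 -351.6 r 20.5 mean [ 436.3 -351.6   77.7]
top spring 579.6 367.1 r 20.3 mean [578.6 366.5  64.2]
dx 10.846 dy 3.193 dz 2.122 turn -1.09
```

Emit:
play_rows --targets '[{"dx":1.15,"dy":0.3,"dz":0,"turn":-0.3,"gripper":62},{"dx":2.3,"dy":0.6,"dz":0,"turn":-0.6,"gripper":62},{"dx":3.5,"dy":0.9,"dz":0,"turn":-0.9,"gripper":62},{"dx":4.6,"dy":1.2,"dz":0,"turn":-1.1,"gripper":62},{"dx":5.8,"dy":1.5,"dz":0,"turn":-1.1,"gripper":62}]'

```text
time: 28.7
tcp_pos: [0.5255, 0.1535, 0.1922]
tcp_rot: [0.0, 0.645, 0.764, -0.0]
ft_force: [0.8, -0.6, 0.5]
grip_width: 0.0617
grasp_force: 0.0
```

Emit:
play_rows --targets '[{"dx":1.0,"dy":0.5,"dz":0,"turn":0,"gripper":62},{"dx":2.1,"dy":1.0,"dz":0,"turn":0,"gripper":62},{"dx":3.2,"dy":1.5,"dz":0.2,"turn":0,"gripper":62},{"dx":4.2,"dy":2.0,"dz":0.8,"turn":0,"gripper":62},{"dx":4.6,"dy":2.2,"dz":1.7,"turn":0,"gripper":62}]'

```text
time: 29.2
tcp_pos: [0.5816, 0.3547, 0.1254]
tcp_rot: [-0.0, 0.644, 0.765, 0.003]
ft_force: [-0.2, -0.4, -0.4]
grip_width: 0.0622
grasp_force: 0.0
```

Emit:
play_rows --targets '[{"dx":0,"dy":0,"dz":0.3,"turn":0,"gripper":62},{"dx":0,"dy":0,"dz":0.3,"turn":0,"gripper":62}]'

```text
time: 29.4
tcp_pos: [0.5798, 0.3478, 0.1095]
tcp_rot: [-0.001, 0.645, 0.764, -0.002]
ft_force: [0.1, -0.7, -0.2]
grip_width: 0.0617
grasp_force: 0.0
```

```bash
python3 - <<'E'
from h import *
print(T()[:3,3])
for p in springs('wrist'): go([*p,.037],.178)
E
```

```text
[0.57979196 0.3477736  0.10951621]
wrist spring 578.7 367.7 r 20.1 mean [578.5 368.7  64.5]
dx 0.506 dy 0.033 dz 1.864 turn -0.10
```

Emit:
play_rows --targets '[{"dx":0.5,"dy":0.03,"dz":0.3,"turn":-0.1,"gripper":62},{"dx":0.5,"dy":0.03,"dz":0.8,"turn":-0.1,"gripper":62},{"dx":0.5,"dy":0.03,"dz":1.4,"turn":-0.1,"gripper":62},{"dx":0.5,"dy":0.03,"dz":1.78,"turn":-0.1,"gripper":62},{"dx":0.5,"dy":0.03,"dz":1.78,"turn":-0.1,"gripper":62}]'

```text
time: 29.95
tcp_pos: [0.5789, 0.3668, 0.0402]
tcp_rot: [0.0, 0.642, 0.767, -0.001]
ft_force: [-0.4, -0.5, -0.5]
grip_width: 0.0622
grasp_force: 0.0
```

```bash
python3 - <<'E'
from h import *
print(T()[:3,3]);go([.579,.3673,.037],.178);go([.524,-.010,.155],.178)
E
```

```text
[0.57893972 0.36681963 0.04019637]
dx 0.012 dy 0.004 dz 0.080 turn -0.01
dx -9.036 dy -3.015 dz -2.851 turn -0.01
```

Emit:
play_rows --targets '[{"dx":0,"dy":0,"dz":0.06,"turn":0,"gripper":62},{"dx":0,"dy":0,"dz":0.06,"turn":0,"gripper":30},{"dx":0,"dy":0,"dz":0.06,"turn":0,"gripper":30},{"dx":0,"dy":0,"dz":0.06,"turn":0,"gripper":30},{"dx":0,"dy":0,"dz":0.06,"turn":0,"gripper":30}]'

```text
time: 30.45
tcp_pos: [0.5793, 0.3692, 0.0395]
tcp_rot: [0.0, 0.641, 0.767, 0.001]
ft_force: [0.9, -0.2, 3.3]
grip_width: 0.0389
grasp_force: 40.0
```

Emit:
play_rows --targets '[{"dx":0,"dy":0,"dz":-1.2,"turn":0,"gripper":30},{"dx":-0.5,"dy":-0.2,"dz":-2.3,"turn":0,"gripper":30},{"dx":-1.6,"dy":-0.5,"dz":-2.9,"turn":0,"gripper":30},{"dx":-2.7,"dy":-0.9,"dz":-2.9,"turn":0,"gripper":30},{"dx":-3.8,"dy":-1.3,"dz":-2.9,"turn":0,"gripper":30}]'

```text
time: 30.95
tcp_pos: [0.5544, 0.2087, 0.1554]
tcp_rot: [0.001, 0.641, 0.768, 0.0]
ft_force: [0.6, -0.7, -1.4]
grip_width: 0.0393
grasp_force: 42.6
```

Emit:
play_rows --targets '[{"dx":-1.1,"dy":-0.35,"dz":0,"turn":0,"gripper":30},{"dx":-2.2,"dy":-0.7,"dz":0,"turn":0,"gripper":30},{"dx":-3.3,"dy":-1.1,"dz":0,"turn":0,"gripper":30},{"dx":-4.4,"dy":-1.5,"dz":0,"turn":0,"gripper":30},{"dx":-5.2,"dy":-1.7,"dz":0,"turn":0,"gripper":30}]'

```text
time: 31.45
tcp_pos: [0.5233, -0.0103, 0.1543]
tcp_rot: [0.0, 0.642, 0.767, -0.001]
ft_force: [-0.4, 0.2, -1.9]
grip_width: 0.0387
grasp_force: 42.5
```

Emit:
play_rows --targets '[{"dx":0,"dy":0,"dz":0.3,"turn":0,"gripper":30},{"dx":0,"dy":0,"dz":0.3,"turn":0,"gripper":30}]'

```text
time: 31.65
tcp_pos: [0.5237, -0.0077, 0.1414]
tcp_rot: [-0.001, 0.642, 0.767, -0.001]
ft_force: [0.1, 0.6, -0.5]
grip_width: 0.0386
grasp_force: 42.6
```

```bash
python3 - <<'E'
from h import *
print(T()[:3,3]);go([.524,-.010,.08],.178)
E
```

```text
[ 0.52370354 -0.00774085  0.14143149]
dx -0.057 dy 0.000 dz 1.536 turn -0.02
```

Total needed is about 2.16 units, to z ≈ 0.055.

Emit:
play_rows --targets '[{"dx":-0.05,"dy":0,"dz":0.5,"turn":0,"gripper":30},{"dx":-0.05,"dy":0,"dz":1.2,"turn":0,"gripper":30},{"dx":-0.05,"dy":0,"dz":1.5,"turn":0,"gripper":30},{"dx":-0.05,"dy":0,"dz":1.5,"turn":0,"gripper":30}]'

```text
time: 32.05
tcp_pos: [0.5239, -0.0072, 0.0814]
tcp_rot: [-0.001, 0.64, 0.768, -0.001]
ft_force: [-0.4, 0.2, -1.3]
grip_width: 0.0388
grasp_force: 42.6
```

Emit:
play_rows --targets '[{"dx":0,"dy":0,"dz":0.3,"turn":0,"gripper":30},{"dx":0,"dy":0,"dz":0.6,"turn":0,"gripper":30},{"dx":0,"dy":0,"dz":0.68,"turn":0,"gripper":30},{"dx":0,"dy":0,"dz":0.68,"turn":0,"gripper":30},{"dx":0,"dy":0,"dz":0.68,"turn":0,"gripper":30}]'

```text
time: 32.55
tcp_pos: [0.5262, -0.0074, 0.0565]
tcp_rot: [0.001, 0.641, 0.768, 0.001]
ft_force: [-1.7, 2.2, 9.6]
grip_width: 0.0388
grasp_force: 43.6
```

```bash
python3 - <<'E'
from h import *
test('d4')
E
```

```text
[ 0.5262 -0.0074  0.0565] [-1.7  2.2  9.6] 0.03878964229155571
dx -0.054 dy -0.067 dz 0.112 turn 0.02
side spring_a_top [0.577 0.366 0.064] 0.56
side spring_a_top [0.712 0.34  0.   ] 0.3
```

View pics/d4.png

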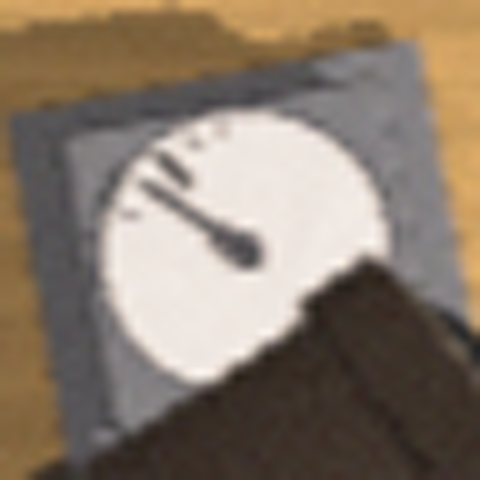

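The pointer (150,183) is past the bold mark with a load of about 11 N, so the spring is good. I'll press slightly deeper for a moment, then take it to the lower tray's middle slot.

Emit:
play_rows --targets '[{"dx":0,"dy":0,"dz":0.05,"turn":0,"gripper":30},{"dx":0,"dy":0,"dz":0.05,"turn":0,"gripper":30},{"dx":0,"dy":0,"dz":0.05,"turn":0,"gripper":30},{"dx":0,"dy":0,"dz":-0.8,"turn":0,"gripper":30},{"dx":0,"dy":0,"dz":-1.8,"turn":0,"gripper":30}]'

```text
time: 33.2
tcp_pos: [0.5243, -0.0085, 0.1273]
tcp_rot: [-0.001, 0.641, 0.768, -0.001]
ft_force: [0.1, -0.3, -0.5]
grip_width: 0.039
grasp_force: 42.7
```

Emit:
play_rows --targets '[{"dx":0,"dy":0,"dz":-0.7,"turn":0,"gripper":30},{"dx":-1.1,"dy":0,"dz":-0.7,"turn":0.3,"gripper":30},{"dx":-2.3,"dy":-0.1,"dz":-0.7,"turn":0.6,"gripper":30},{"dx":-3.5,"dy":-0.2,"dz":-0.7,"turn":0.9,"gripper":30},{"dx":-4.7,"dy":-0.3,"dz":-0.7,"turn":1.2,"gripper":30}]'

```text
time: 33.7
tcp_pos: [0.5467, -0.1979, 0.1557]
tcp_rot: [0.001, 0.689, 0.725, -0.0]
ft_force: [0.2, 0.3, -0.2]
grip_width: 0.0389
grasp_force: 42.7
```

Emit:
play_rows --targets '[{"dx":-1.1,"dy":-0.2,"dz":0,"turn":0,"gripper":30},{"dx":-2.0,"dy":-0.4,"dz":0,"turn":0,"gripper":30},{"dx":-2.0,"dy":-0.4,"dz":0.5,"turn":0,"gripper":30},{"dx":-2.0,"dy":-0.4,"dz":0.8,"turn":0,"gripper":30},{"dx":-2.0,"dy":-0.4,"dz":0.8,"turn":0,"gripper":30}]'

```text
time: 34.2
tcp_pos: [0.5339, -0.2752, 0.1215]
tcp_rot: [-0.002, 0.688, 0.726, -0.0]
ft_force: [-0.1, 0.7, -1.2]
grip_width: 0.0387
grasp_force: 42.7
```

```bash
python3 - <<'E'
from h import *
print(T()[:3,3].round(4)); go([.5535,-.287,.0555],.056)
E
```

```text
[ 0.5339 -0.2752  0.1215]
dx -0.323 dy 0.478 dz 1.648 turn -0.02
```

Emit:
play_rows --targets '[{"dx":-0.3,"dy":0.45,"dz":0.2,"turn":0,"gripper":30},{"dx":-0.3,"dy":0.45,"dz":0.8,"turn":0,"gripper":30},{"dx":-0.3,"dy":0.45,"dz":1.3,"turn":0,"gripper":30},{"dx":-0.3,"dy":0.45,"dz":1.4,"turn":0,"gripper":30},{"dx":-0.3,"dy":0.45,"dz":1.4,"turn":0,"gripper":30}]'

```text
time: 34.7
tcp_pos: [0.5538, -0.2863, 0.0675]
tcp_rot: [-0.0, 0.687, 0.726, 0.0]
ft_force: [0.0, -0.2, -0.4]
grip_width: 0.0388
grasp_force: 42.7
```

```bash
python3 - <<'E'
from h import *
print(T()[:3,3].round(4)); go([.5535,-.287,.0555],.056)
E
```

```text
[ 0.5538 -0.2863  0.0675]
dx -0.018 dy -0.009 dz 0.301 turn -0.01
```

Emit:
play_rows --targets '[{"dx":0,"dy":0,"dz":0.15,"turn":0,"gripper":30},{"dx":0,"dy":0,"dz":0.28,"turn":0,"gripper":30},{"dx":0,"dy":0,"dz":0.28,"turn":0,"gripper":30}]'

```text
time: 35.0
tcp_pos: [0.5533, -0.2876, 0.0561]
tcp_rot: [-0.0, 0.688, 0.726, -0.0]
ft_force: [0.8, -0.1, -1.2]
grip_width: 0.0386
grasp_force: 42.7
```

Emit:
play_rows --targets '[{"dx":0,"dy":0,"dz":0,"turn":0,"gripper":62},{"dx":0,"dy":0,"dz":0,"turn":0,"gripper":62},{"dx":0,"dy":0,"dz":0,"turn":0,"gripper":62},{"dx":0,"dy":0,"dz":-1.0,"turn":0,"gripper":62},{"dx":0,"dy":0,"dz":-2.2,"turn":0,"gripper":62}]'

```text
time: 35.5
tcp_pos: [0.5521, -0.2871, 0.1434]
tcp_rot: [-0.002, 0.688, 0.726, -0.0]
ft_force: [1.0, -1.1, 0.4]
grip_width: 0.0618
grasp_force: 0.0
```

Emit:
play_rows --targets '[{"dx":0.5,"dy":0,"dz":-1,"turn":0,"gripper":62},{"dx":1.7,"dy":-0.2,"dz":-1.2,"turn":0,"gripper":62},{"dx":2.9,"dy":-0.5,"dz":-1.2,"turn":0,"gripper":62},{"dx":4.1,"dy":-1.0,"dz":-1.2,"turn":0,"gripper":62},{"dx":4.1,"dy":-1.0,"dz":-1.2,"turn":0,"gripper":62}]'

```text
time: 36.0
tcp_pos: [0.5029, -0.1193, 0.1932]
tcp_rot: [-0.0, 0.685, 0.729, 0.0]
ft_force: [0.8, -0.9, 0.6]
grip_width: 0.0621
grasp_force: 0.0
```

```bash
python3 - <<'E'
from h import *
springs('top','end',z0=.066,box=(.38,.62,-.42,-.15))
springs('top')
show(['tray','cork'],['top'])
E
```

```text
top spring 554.3 -346.7 r 20.0 mean [ 554.3 -346.8   78.2]
top spring 552.1 -288.2 r 19.9 mean [ 552.3 -289.8   78.3]
top spring 433.3 -295.4 r 19.1 mean [ 433.7 -299.4   77.6]
top spring 436.9 -352.0 r 20.2 mean [ 436.3 -351.9   78.1]
top tray [ 0.433 -0.288  0.008] 0.72
top tray [ 0.726 -0.335 -0.001] 0.21
top cork [ 0.433 -0.289  0.004] 0.89
```

View pics/end.png

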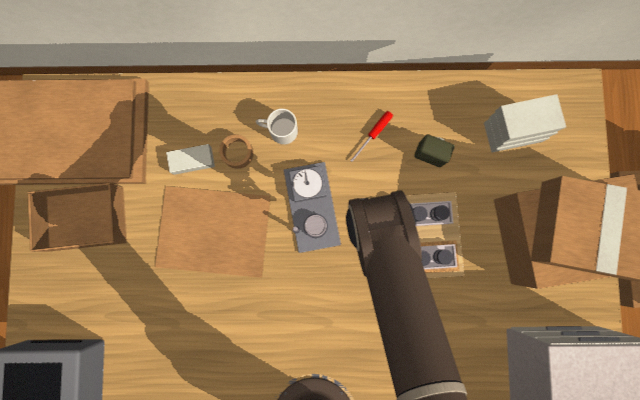

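The final view shows two springs in each tray, near (418–447,214) and (425–443,258). The plate (315,223) and the cardboard are empty, and the other things have not moved. I'll hand in.

```bash
python3 -c "
from station import manip
print(manip.job_done())"
```

```text
the job is handed in; nothing more can be done
None
```

I moved the top tray onto the cork and tested all four springs: the two good ones now stand in the lower tray and the two weak ones in the cork tray. The tester plate is empty, and I have handed in the job; it returned no verdict.

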